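Pin the loose fence half into the forked half

TASK

Put this fence together on the workbench: first slide the loose striped fence half into the fork of the fixed half until it butts flush and straight with no gap, then take the red-headed steel pin from its rack and push it from the robot's side through the fork and tongue until its head seats fully home against the fork. Do not disturb the gouge box, the bar clamp, the glue bottle or the sanding block.

Things in the scene. Friction and masses are not known exactly. Their poses are not given: they have to be found in the camera images.
- fork: Fixed half of the fence: striped wooden block 50 mm wide, 65 mm high (y = 32 to 122 mm), ending in two aluminium cheeks (the fork, y = -22 to +32 mm). Origin on the bench under the middle of the fork's hole. x: the hole's axis, away from the robot (yaw within 0.3 rad); y: along the fence. The slot between the cheeks opens towards -y.
- fork_hole (a point): Centre of the 18.5 mm hole's mouth on the near (robot-side) cheek, at (-25, 0, 40) mm of fork, same axes. The hole crosses both cheeks (each 14 mm thick, 65 mm high, outer faces 50 mm apart). The pin goes in here along +x and its head seats on this face.
- fork_mouth (a point): Middle of the fork's open end, (0, -22, 30) mm of fork, same axes. The slot is 22 mm wide, 54 mm deep, open at the top. The loose half's shoulder must butt here.
- fence: Loose half of the fence, 0.3 kg, upright on the bench: striped wooden body 50 mm wide (x), 120 mm long (y), 60 mm high, with a yellow tongue at its +y end. Origin at the middle of the wooden body's underside. When joined, its axes are parallel to fork's and its origin lies at y = -82 mm of fork.
- fence_shoulder (a point): Middle of the shoulder face, (0, 60, 30) mm in fence, same axes. From here the tongue sticks out 51.5 mm in +y: 19 mm thick, 60 mm high, rounded end, with a hole of 18.5 mm along x, 22 mm from the shoulder and 40 mm above the underside.
- pin: Headed pin, 0.2 kg: steel shank 16 mm in diameter, 90 mm long, the last 10 mm tapering to 8 mm; red round head 36 mm in diameter, 12 mm thick. Origin: middle of the head's underside; +x along the shank to the tip (head at x = -12 to 0 mm). Balance point x = 30 mm. It starts level in the rack, axis 45 mm above the bench.
- pin_tip (a point): Tip of the pin, x = 90 mm of pin.
- rack: Fixed wooden rack, origin on the bench; base x = -73 to 51 mm, 60 mm wide. It holds the pin along its x axis, the pin's origin at (-45, 0, 45) mm. Notched posts 47 mm high under the shank at x = -43 to -33 and 24 to 33 mm, the shank free between them. The head sits in a close pocket (walls 60 mm high) open only at the top: lift the pin straight up.
- gouge_box: Bystander: open wooden box 150 x 120 x 50 mm with three pear-handled gouges; origin at the centre of its underside.
- clamp: Bystander: navy and black bar clamp with a yellow trigger lying on the bench, 180 mm along its x axis, 115 mm wide, 34 mm high; origin at its middle on the bench.
- glue: Bystander: white glue bottle with an orange cap, 60 mm in diameter, 160 mm high, standing; origin at the centre of its underside.
- sander: Bystander: cork sanding block with a wooden back, 110 mm along its x axis, 60 mm wide, 40 mm high; origin at the centre of its underside.
Not all that is in view belongs to the job. Leave any green or purple look-alike of the fence alone. Leave any green or purple look-alike of the fork alone.

How it is judged:
By the outcome, as a careful person would: the job done as asked, in the order asked, and still so for the second after the job is handed in, with the robot touching nothing.
It also fails if it takes over 72 s, if anything falls off the work surface, if the arm or the gripper's body presses on something with over 40 N, if the wrist force passes 120 N, or if a joint passes its speed limit or range.

ROBOT

A 6-joint arm with a two-finger parallel gripper is mounted at the origin on the work surface. World frame = base frame: x ahead of the robot, y to its left, z up, the work surface at z = 0. Lengths are in m, angles in rad, forces in N, time in s.
With the tool pointing down it reaches from about 0.375 to 0.975 m from the base axis. Payload 3.8 kg.
Tool frame: the origin (TCP) lies midway between the tips of the shut fingers; the grasp point (between the pads) lies 19 mm behind it; z points along the fingers, y is the direction in which the jaws open and shut (so a half turn about z gives the same grasp; the last joint's range is limited). The gripper opens to 88 mm and grips with 3 to 60 N. Pads are 18 mm wide; open, the fingers measure 123 mm over their backs; the gripper's body (75 mm by 187 mm) begins 45 mm behind the grasp point.
Start: joints at [1.092, 0.264, 1.604, -0, 1.274, -0.037], TCP at [0.289, 0.61, 0.239] pointing down, gripper open.
Joint ranges: [-2.63, 2.63], [-0.94, 2.18], [0.31, 2.57], [-1.31, 4.45], [0, 2.66], [-2.55, 2.55]. Speed limits (rad/s): [2.57, 2.57, 3.14, 3.14, 3.14, 3.14].

INTERFACE

Orientations are given as [roll, pitch, yaw] about the fixed x, y, z axes, in that order (R = Rz(yaw) Ry(pitch) Rx(roll)).
In Python, from cell import read_state, snapshot, finish_job gives the robot as it stands.
- The arm moves only by the tool drive_tool, never from a script. Its argument "steps" is a list that holds one entry, the list of rows, each a list of 7 numbers: the turn, a rotation vector about the tool's x, y, z in rad, then the shift along the tool's x, y, z in m, then the closure, from 0 (fully open) to 1 (shut). In form: [[[ax, ay, az, dx, dy, dz, hand], ...]]. A call has 1 to 12 rows; each row is the pose to reach, as a shift and turn from the pose commanded when the call began, along the tool's axes at that moment; what a row does not reach only later rows make up. A row lasts 1/8 s, in which the tool goes at most 62.5 mm and 10.7 degrees, less where a joint would pass 70% of its speed; a pose out of reach is approached as far as the arm can. A call with a gripper value outside its range is refused whole. The fingers move at their own pace and stop on an object; "squeeze" is the grip in N (left out, the last holds). Time passes only in rows, so rows that repeat a pose let the fingers close. It gives the time, the measured TCP pose, the force and the opening at its end, in the units of the state.
- read_state(): the state, without advancing time (a new reading comes with each control period).
- snapshot(name): name is "side" or "top" or "wrist"; returns a dict with "pixels" (480x640x3 uint8, blue, green, red), "fov_y" (degrees; the focal length in pixels is half the picture's height over the tangent of half this angle, whatever the lens; pixels are square), "cx", "cy" (the principal point, pixels), "view" (4x4, takes a point from world to camera coordinates). Camera axes: x right, y up, looking along -z (the intrinsics and any distortion apply to the point x, -y, -z); pixel columns grow to the right and rows downward; lengths in m; the calibration is good to about 2 mm. A picture is of the moment at which its call begins. There is no depth.
- finish_job(): hands the job in, once; it reports no verdict.
The state is a dict: "t": time; "joint_pos": joint angles; "joint_vel": joint speeds; "tau": joint torques, N m; "tool_pos": TCP position; "orientation": TCP orientation; "contact_force": force on the tool from outside, world axes, zero at the start; "wrist_torque": the same for the moment, N m; "opening": finger opening in m.
Only numpy, scipy, OpenCV 4.12 (cv2) and the standard library are available. Lean on these libraries where they do the work, as an engineer would, in place of code of your own. Each camera call takes 0.05 s, during which the arm holds its last target.

## Working session

There is one attempt and no reset: what is moved stays moved. The work goes in short steps, Python scripts to look and compute and a tool call to move; the robot and the scene stay as the last step left them, time stands still between calls to the robot, and variables do not carry over. Pictures are saved under pics/ and viewed, and the job is handed in when it is done.

Besides the shell and the picture viewer there is one more tool, called after "Call:" as name(argument=value, ...) on one line, values as JSON. drive_tool: Moves the arm, as the interface text tells. Its arguments: {"type":"object","properties":{"steps":{"type":"array"},"squeeze":{"type":"number"}},"required":["steps"]}

```bash
mkdir -p pics; ls; python3 - <<'E'
from cell import read_state, snapshot
import cv2, numpy as np
np.set_printoptions(precision=4,suppress=True)
print(read_state())
for n in ["side","top","wrist"]:
    s=snapshot(n); cv2.imwrite(f"pics/{n}0.png",s["pixels"]); print(n,s.keys(),s["fov_y"],s["cx"],s["cy"]); print(s["view"])
E
```

```text
pics
{'t': 0.0, 'joint_pos': array([ 1.092 ,  0.2647,  1.6053, -0.    ,  1.2737, -0.0369]), 'joint_vel': array([-0.0009,  0.0016,  0.0002, -0.001 , -0.0003, -0.0005]), 'tau': array([  0.0011, -50.2124, -35.6875,   0.073 ,   0.0296,  -0.0002]), 'tool_pos': array([0.2883, 0.6095, 0.2374]), 'orientation': array([-3.1394, -0.    ,  2.6998]), 'contact_force': array([-0.5068,  0.138 ,  0.4207]), 'wrist_torque': array([ 0.0069, -0.0207, -0.0326]), 'opening': 0.08787432978270977}
side dict_keys(['pixels', 'fov_y', 'cx', 'cy', 'view']) 55.31287684198216 318.55324241340827 245.2679313174626
[[ 0.7714 -0.6362 -0.0115 -0.3654]
 [ 0.4924  0.5853  0.6442 -0.3055]
 [-0.4031 -0.5026  0.7648 -0.9582]
 [ 0.      0.      0.      1.    ]]
top dict_keys(['pixels', 'fov_y', 'cx', 'cy', 'view']) 53.70074745969598 322.45107186869495 237.34203536553446
[[-0.0055 -0.9992 -0.0396  0.0657]
 [ 0.9828 -0.0127  0.1842 -0.5027]
 [-0.1846 -0.0379  0.9821 -0.97  ]
 [ 0.      0.      0.      1.    ]]
wrist dict_keys(['pixels', 'fov_y', 'cx', 'cy', 'view']) 58.260436338030935 327.0701326237692 239.9849321226018
[[ 0.4284  0.9036 -0.0014 -0.6737]
 [-0.8665  0.4103 -0.2841  0.039 ]
 [-0.2561  0.1229  0.9588 -0.3895]
 [ 0.      0.      0.      1.    ]]
```

View pics/top0.png

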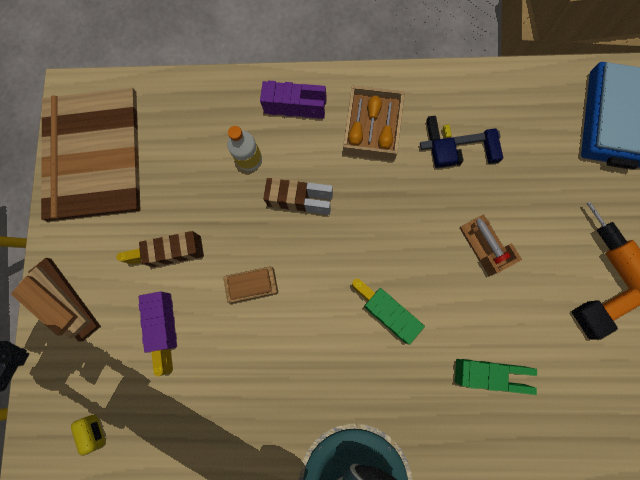

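View pics/side0.png

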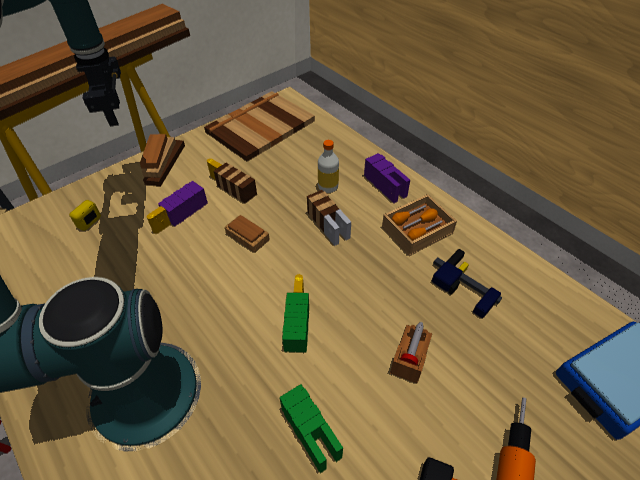

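View pics/wrist0.png

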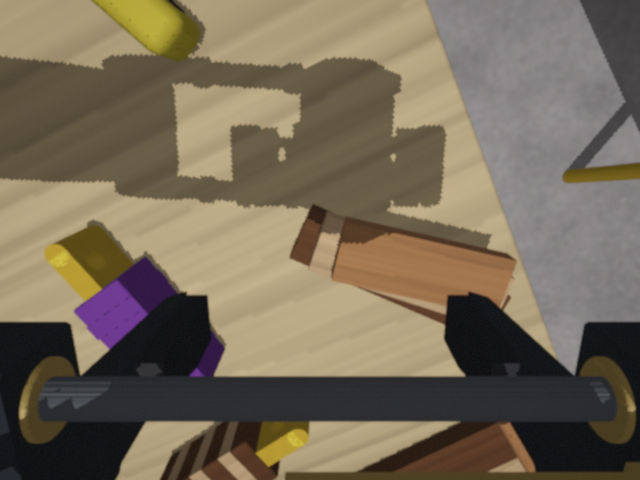

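```bash
cat > h.py <<'E'
import numpy as np, cv2
from scipy.optimize import least_squares
from scipy.spatial.transform import Rotation as R
from cell import read_state, snapshot
np.set_printoptions(precision=4,suppress=True)
def snap(n,fn=None):
    s=snapshot(n)
    if fn: cv2.imwrite(f"pics/{fn}.png",s["pixels"])
    return s
def crop(s,u0,v0,w,h,k,fn):
    im=s["pixels"][v0:v0+h,u0:u0+w]
    im=cv2.resize(im,None,fx=k,fy=k,interpolation=cv2.INTER_CUBIC)
    # ticks
    for u in range(u0,u0+w):
        if u%10==0:
            cv2.line(im,((u-u0)*k,0),((u-u0)*k,8),(0,0,255),1); cv2.putText(im,str(u),((u-u0)*k+1,18),0,.35,(0,0,255),1)
    for v in range(v0,v0+h):
        if v%10==0:
            cv2.line(im,(0,(v-v0)*k),(8,(v-v0)*k),(0,0,255),1); cv2.putText(im,str(v),(10,(v-v0)*k+4),0,.35,(0,0,255),1)
    cv2.imwrite(f"pics/{fn}.png",im)
def proj(s,P):
    P=np.atleast_2d(P); V=s["view"]; c=P@V[:3,:3].T+V[:3,3]
    f=240/np.tan(np.radians(s["fov_y"])/2)
    return np.c_[s["cx"]+f*c[:,0]/-c[:,2], s["cy"]-f*c[:,1]/-c[:,2]]
def ray(s,u,v):
    f=240/np.tan(np.radians(s["fov_y"])/2); V=s["view"]
    d=np.array([(u-s["cx"])/f,-(v-s["cy"])/f,-1.]); Rm=V[:3,:3]
    return -Rm.T@V[:3,3], Rm.T@d
def onz(s,u,v,z):
    o,d=ray(s,u,v); return o+d*(z-o[2])/d[2]
def fit(obs,x0):
    """obs: list of (s, local pts Nx3, px Nx2); pose x,y,yaw on bench"""
    def res(q):
        r=[]
        for s,L,px in obs:
            L=np.array(L,float); c,t=np.cos(q[2]),np.sin(q[2])
            W=np.c_[q[0]+c*L[:,0]-t*L[:,1], q[1]+t*L[:,0]+c*L[:,1], L[:,2]]
            r.append((proj(s,W)-np.array(px)).ravel())
        return np.concatenate(r)
    o=least_squares(res,x0,loss="soft_l1"); return o.x,res(o.x).reshape(-1,2)
E
python3 - <<'E'
from h import *
import pickle
d={n:snap(n) for n in ["top","side"]}
pickle.dump(d,open("s0.pkl","wb"))
t,s=d["top"],d["side"]
crop(t,105,220,110,60,7,"t_fence"); crop(t,255,165,90,60,8,"t_fork"); crop(t,450,205,80,75,8,"t_rack")
crop(s,195,150,75,60,8,"s_fence"); crop(s,295,180,70,70,8,"s_fork"); crop(s,380,310,70,75,8,"s_rack")
E
```

```text
(no output)
```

View pics/t_fence.png

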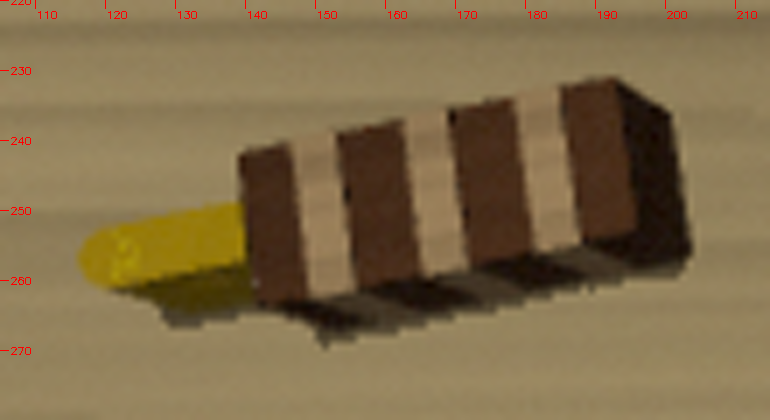

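View pics/t_fork.png

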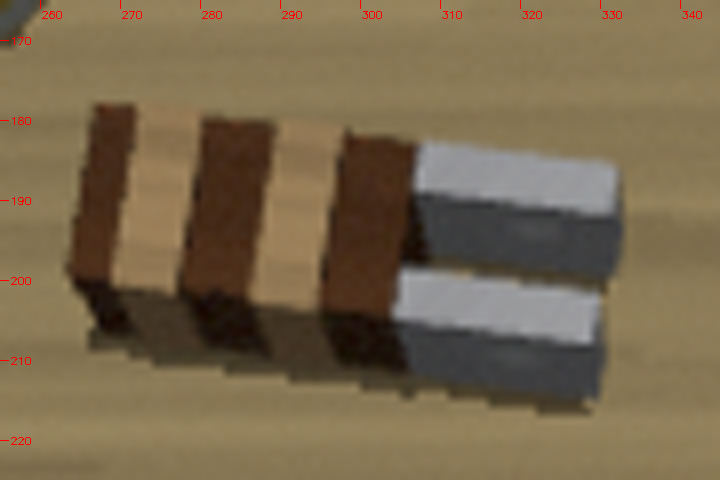

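View pics/t_rack.png

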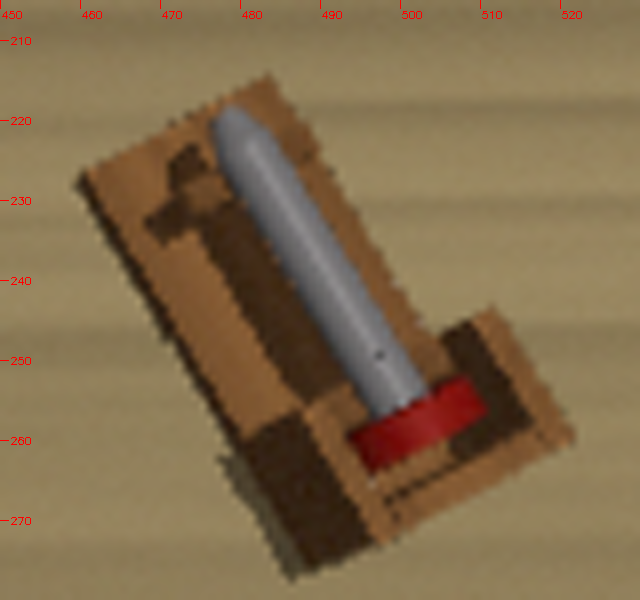

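View pics/s_fence.png

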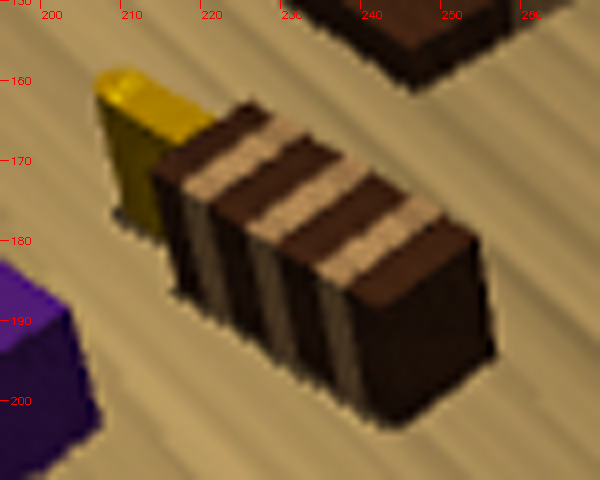

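View pics/s_fork.png

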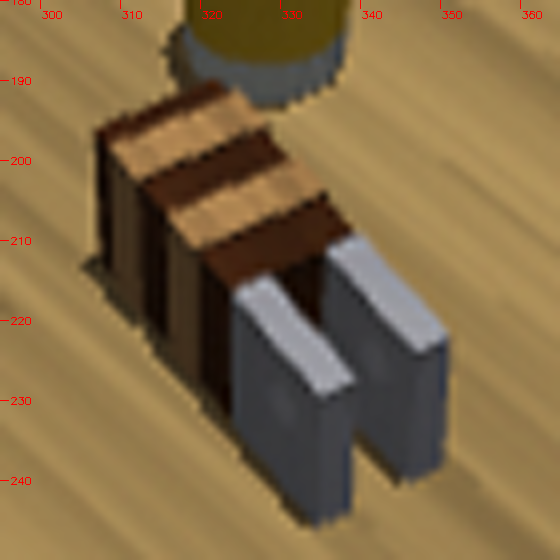

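View pics/s_rack.png

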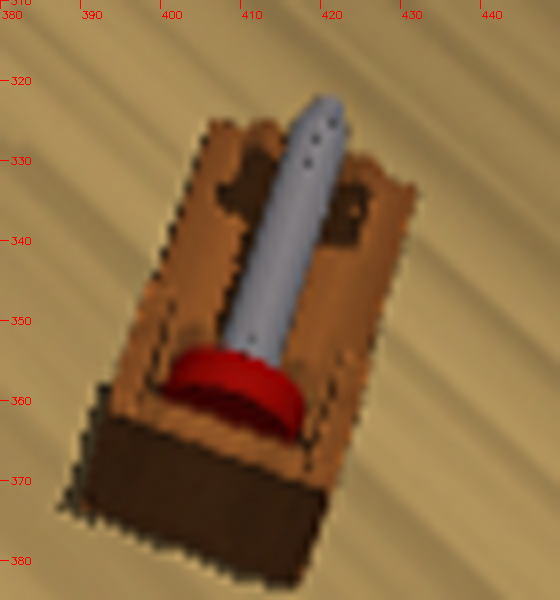

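```bash
python3 - <<'E'
from h import *
import pickle
d=pickle.load(open("s0.pkl","rb")); t,s=d["top"],d["side"]
def run(name,LT,LS,x0):
    def split(L): L=np.array(L,float); return L[:,:3]/1000,L[:,3:]-0.4
    for obs in ([ (t,*split(LT))],[(s,*split(LS))],[(t,*split(LT)),(s,*split(LS))]):
        q,r=fit(obs,x0); print(name,q,"max",abs(r).max(),"rms",np.sqrt((r**2).mean()))
    print(r.round(1).tolist())
run("fence",[[25,60,60,139,241.9],[-25,60,60,141,263.3],[25,-60,60,193.1,231.1],[-25,-60,60,196,253.1],[25,-60,0,200.7,236.1],[-25,-60,0,203.6,256]],
 [[25,60,60,226.2,162.5],[-25,60,60,214,171.9],[25,-60,60,254.6,179.8],[-25,-60,60,241.9,188.1],[-25,-60,0,244,203.5],[25,-60,0,257.1,194.4],[-25,60,0,217.3,186.6]],[.5,.4,0])
run("fork",[[25,122,65,266.9,177.9],[-25,122,65,263.5,199.4],[25,32,65,307.1,182.5],[-25,32,65,304.1,204.75],[25,-22,65,332.1,185.6],[11,-22,65,332.1,191.6],[-11,-22,65,330,201.6],[-25,-22,65,329.6,207.9],[-25,-22,0,329.75,214.75]],
[[25,122,65,322.5,190.3],[-25,122,65,306.9,196.6],[-25,32,65,324.4,216],[25,32,65,339.4,209.6],[-25,-22,65,334.75,229.4],[-11,-22,65,339.4,227.5],[11,-22,65,347.25,223.75],[25,-22,65,350.9,221.9],[25,-22,0,350.4,238.4],[-25,-22,0,334,245.4]],[.6,.1,0])
run("rack",[[45,0,45,478.5,218.5],[-73,-30,60,521.9,259.4],[-73,30,60,497.5,273.1],[-73,30,0,486.25,277.5]],
[[45,0,45,421.5,323.1],[-73,30,0,387.75,373.5],[-73,-30,0,417.25,383.4],[-73,30,60,393.5,360.6],[-73,-30,60,421,371.5]],[.5,-.3,.5])
for u,v,n in [(240,285,"sander?"),(250,285,"sander"),(373,122,"box"),(460,143,"clamp"),(245,155,"glue")]: print(n,onz(t,u,v,.04))
E
```

```text
fence [0.4848 0.3948 0.1835] max 1.1595667771420324 rms 0.5398208897769148
fence [0.4838 0.3926 0.1781] max 1.2450156438591193 rms 0.6303313028444768
fence [0.4847 0.3944 0.1813] max 1.625936056826447 rms 0.6491195066506461
[[-0.5, -0.6], [0.1, 0.6], [0.0, -0.4], [0.3, 0.1], [0.6, -0.2], [0.7, 1.3], [-0.3, -0.9], [-1.0, -1.6], [0.2, -0.8], [0.0, 0.3], [0.8, 0.3], [0.1, 0.1], [-0.5, -0.8]]
fork [ 0.5927  0.0646 -0.1413] max 0.575517697721807 rms 0.2782084893766475
fork [ 0.5923  0.0634 -0.1513] max 1.0994418227773224 rms 0.46686499382487195
fork [ 0.5926  0.0642 -0.1452] max 1.2429853093905194 rms 0.4310834533002496
[[0.1, -0.5], [-0.3, 0.1], [0.8, -0.0], [0.4, 0.0], [0.5, -0.0], [-0.4, 0.2], [0.3, 0.0], [-0.2, 0.0], [0.4, 0.2], [-0.5, -1.2], [-0.7, -0.9], [-0.8, 0.2], [0.4, -0.7], [0.1, -0.1], [0.1, -0.3], [-0.6, 0.1], [0.3, -0.2], [-0.2, -0.1], [0.4, 0.4]]
rack [ 0.5008 -0.292   0.4601] max 1.578172056885137 rms 0.8297753601327826
rack [ 0.501  -0.2927  0.4697] max 1.7191296079852805 rms 0.6694759288055212
rack [ 0.5009 -0.2924  0.4668] max 2.0112623444147175 rms 0.7829912445435704
[[-0.2, 0.2], [0.5, 0.4], [-0.4, -0.0], [2.0, -1.4], [-0.2, -0.3], [1.5, -0.4], [-0.7, 0.4], [-1.1, -0.2], [0.1, -0.0]]
sander? [0.4033 0.2385 0.04  ]
sander [0.4031 0.217  0.04  ]
box [ 0.7683 -0.0542  0.04  ]
clamp [ 0.7141 -0.2455  0.04  ]
glue [0.6958 0.2351 0.04  ]
```

```bash
cat >> h.py <<'E'
def rel(pos,yaw,tilt=True,base=None):
    st=read_state(); p=np.array(st["tool_pos"]); Ra=R.from_euler("xyz",st["orientation"])
    Rt=R.from_euler("xyz",[np.pi,0,yaw])
    rv=(Ra.inv()*Rt).as_rotvec(); dx=Ra.inv().apply(np.array(pos)-p)
    print("t",round(st["t"],2),"at",p,st["orientation"],"row",np.round(rv,3).tolist(),np.round(dx,4).tolist(),"F",st["contact_force"],"op",round(st["opening"],4))
E
python3 -c "
from h import *
rel([.4847,.394,.15],.181+np.pi/2)"
```

```text
t 0.25 at [0.2884 0.6099 0.238 ] [-3.1404 -0.      2.6999] row [-0.001, 0.001, 0.948] [-0.2697, -0.1112, 0.0882] F [-0.0521  0.2174 -0.2559] op 0.0881
```

Candidates in the top view:
- **Fence:** striped body with yellow tongue at (170,249). Look-alikes are purple at (157,330) and green at (390,312).
- **Fork:** striped with aluminium cheeks at (300,195). Look-alikes are purple at (293,99) and green at (495,376).
- **Pin:** only one, in the rack at (492,245).

The close crops confirm the striped pair and the red-headed pin, so those are my choices.

Call:
drive_tool(steps=[[[0,0,0.16,-0.045,-0.018,0.015,0],[0,0,0.32,-0.09,-0.037,0.03,0],[0,0,0.47,-0.135,-0.055,0.045,0],[0,0,0.63,-0.18,-0.074,0.06,0],[0,0,0.79,-0.225,-0.093,0.075,0],[0,0,0.948,-0.27,-0.111,0.088,0],[0,0,0.948,-0.27,-0.111,0.088,0],[0,0,0.948,-0.27,-0.111,0.088,0]]])

```text
t: 1.25
tool_pos: [0.4851, 0.3945, 0.1508]
orientation: [-3.141, -0.0, 1.752]
contact_force: [-0.1, 0.3, 0.8]
opening: 0.0882
```

```bash
python3 -c "
from h import *
rel([.4847,.394,.012],.181+np.pi/2)
s=snap('wrist','w1');
"
```

```text
t 1.25 at [0.4851 0.3945 0.1508] [-3.1412 -0.0004  1.7521] row [-0.0, -0.0, 0.0] [-0.0005, -0.0005, 0.1388] F [-0.1343  0.2572  0.8379] op 0.0882
```

View pics/w1.png

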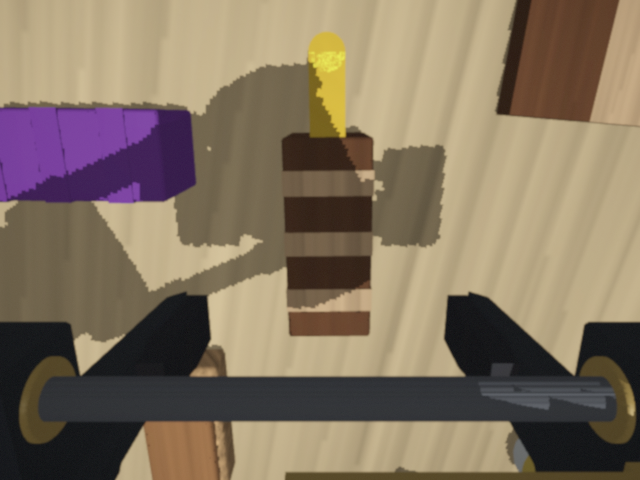

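```bash
python3 -c "
from h import *
s=snap('wrist')
q=np.array([.4847,.3944,.1813]); c,t=np.cos(q[2]),np.sin(q[2])
for L in [[25,60,60],[-25,60,60],[25,-60,60],[-25,-60,60]]:
  x,y,z=np.array(L)/1000; print(L,proj(s,[q[0]+c*x-t*y,q[1]+t*x+c*y,z]))
print(onz(s,328,235,.06))
"
```

```text
[25, 60, 60] [[372.3073 138.4688]]
[-25, 60, 60] [[279.158  138.4688]]
[25, -60, 60] [[366.5062 338.3961]]
[-25, -60, 60] [[285.2979 338.4037]]
[0.4848 0.4007 0.06  ]
```

Call:
drive_tool(steps=[[[0,0,0,0,0,0.05,0],[0,0,0,0,0,0.1,0],[0,0,0,0,0,0.13,0],[0,0,0,0,0,0.138,0],[0,0,0,0,0,0.138,0]]])

```text
t: 1.98
tool_pos: [0.485, 0.3954, 0.0132]
orientation: [3.141, -0.0, 1.753]
contact_force: [0.5, 1.4, -0.3]
opening: 0.0879
```

Call:
drive_tool(steps=[[[0,0,0,0,0,0,0.3],[0,0,0,0,0,0,1],[0,0,0,0,0,0,1],[0,0,0,0,0,0,1],[0,0,0,0,0,0,1],[0,0,0,0,0,0,1]]], squeeze=25)

```text
t: 2.72
tool_pos: [0.4855, 0.3945, 0.0131]
orientation: [3.141, -0.0, 1.752]
contact_force: [-1.7, -1.0, 3.7]
opening: 0.0494
```

Call:
drive_tool(steps=[[[0,0,0,0,0,-0.02,1],[0,0,0,0,0,-0.07,1],[0,0,0,0,0,-0.11,1],[0,0,0,0,0,-0.11,1],[0,0,0,0,0,-0.11,1]]])

```text
t: 3.35
tool_pos: [0.4841, 0.3936, 0.1211]
orientation: [-3.139, 0.001, 1.752]
contact_force: [0.6, -0.0, -4.5]
opening: 0.0494
```

```bash
python3 -c "
from h import *
rel([.5706,-.0862,.12],-.145+np.pi/2)
s=snap('wrist','w2');
"
```

```text
t 3.35 at [0.4841 0.3936 0.1211] [-3.1393  0.0012  1.7519] row [-0.002, 0.002, 0.326] [-0.4875, -0.0013, 0.0017] F [ 0.5591 -0.0179 -4.5223] op 0.0494
```

View pics/w2.png

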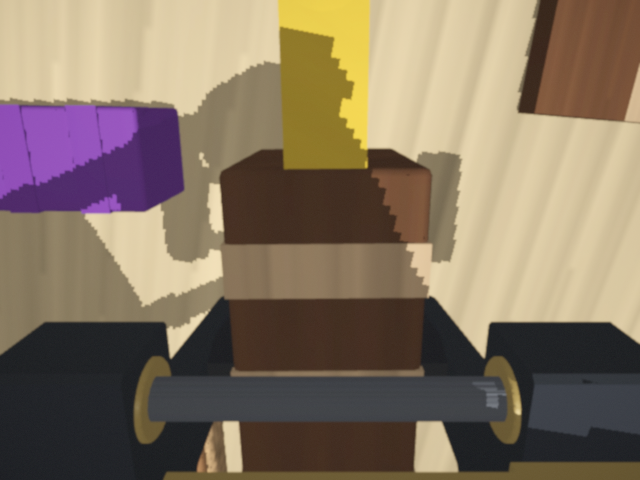

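Call:
drive_tool(steps=[[[0,0,0.02,-0.02,0,0,1],[0,0,0.05,-0.06,0,0,1],[0,0,0.08,-0.11,0,0,1],[0,0,0.12,-0.165,0,0,1],[0,0,0.16,-0.22,0,0,1],[0,0,0.2,-0.275,0,0,1],[0,0,0.24,-0.33,0,0,1],[0,0,0.28,-0.385,0,0,1],[0,0,0.31,-0.435,0,0,1],[0,0,0.326,-0.47,0,0,1],[0,0,0.326,-0.488,0,0,1],[0,0,0.326,-0.488,0,0,1]]])

```text
t: 4.9
tool_pos: [0.5722, -0.0866, 0.1217]
orientation: [-3.14, -0.0, 1.424]
contact_force: [0.3, 0.5, -5.0]
opening: 0.0494
```

```bash
python3 -c "
from h import *
rel([.5706,-.0862,.05],-.145+np.pi/2)
s=snap('wrist','w3'); t=snap('top','t3'); 
crop(t,260,160,160,80,5,'t3c')
"
```

```text
t 4.9 at [ 0.5722 -0.0866  0.1217] [-3.1397 -0.0003  1.4236] row [-0.002, -0.0, -0.002] [0.0001, -0.0015, 0.0717] F [ 0.3083  0.4615 -4.9586] op 0.0494
```

View pics/w3.png

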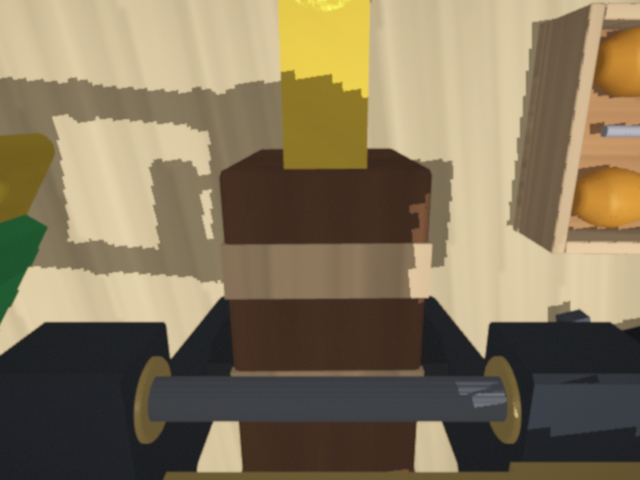

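Call:
drive_tool(steps=[[[0,0,0,0,-0.001,0.04,1],[0,0,0,0,-0.0015,0.08,1],[0,0,0,0,-0.0015,0.1,1],[0,0,0,0,-0.0015,0.103,1],[0,0,0,0,-0.0015,0.103,1]]])

```text
t: 5.62
tool_pos: [0.5727, -0.0851, 0.0208]
orientation: [3.14, 0.0, 1.426]
contact_force: [-0.2, -0.4, -4.5]
opening: 0.0495
```

```bash
python3 -c "
from h import *
rel([.5706,-.0862,.013],-.145+np.pi/2)
s=snap('side','s4'); t=snap('top','t4'); 
crop(t,260,160,100,70,8,'t4c'); crop(s,300,185,100,75,8,'s4c')
import pickle; pickle.dump((t,s),open('s4.pkl','wb'))
"
```

```text
t 5.62 at [ 0.5727 -0.0851  0.0208] [3.1398 0.     1.4264] row [0.002, 0.0, 0.001] [-0.0014, -0.0019, 0.0078] F [-0.197  -0.4431 -4.4792] op 0.0495
```

View pics/t4c.png

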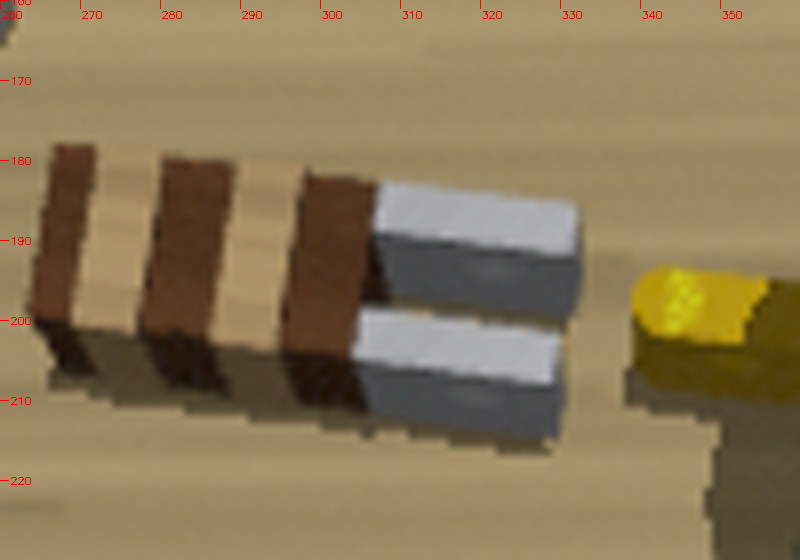

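View pics/s4c.png

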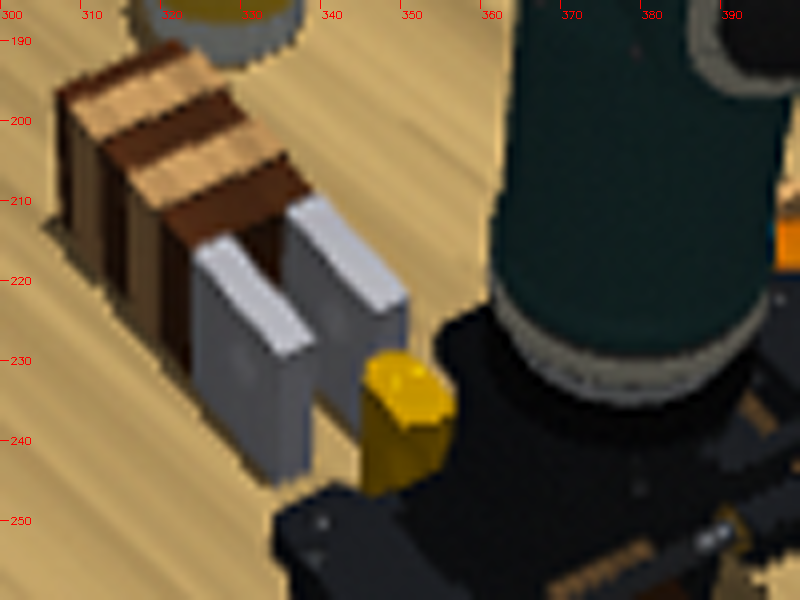

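```bash
python3 -c "
from h import *
import pickle; t,s=pickle.load(open('s4.pkl','rb'))
F=np.array([.5926,.0642]); 
def pt(X,Y,z): return onz(t,260+(X+.5)/8-.5,160+(Y+.5)/8-.5,z)[:2]
a=[pt(577,204,.065),pt(577,252,.065),pt(560,332,.065),pt(558,383,.065)]
b=[pt(378,180,.065),pt(378,228,.065),pt(355,307,.065),pt(355,358,.065)]
for q in (-.141,-.145,-.15):
  M=np.array([[np.cos(q),np.sin(q)],[-np.sin(q),np.cos(q)]])
  f=lambda p:(M@(p-F)*1000).round(1)
  print(q,[f(p).tolist() for p in a],[f(p).tolist() for p in b])
  print('tongue',[f(pt(*p,.0677)).tolist() for p in [(690,269),(720,272),(760,278),(690,339),(720,342),(745,345)]], 'tip',f(pt(633,300,.0677)))
  st=read_state(); print('tcp',f(st['tool_pos'][:2]), st['orientation'][2]-np.pi/2)
"
```

```text
-0.141 [[25.0, -20.9], [11.7, -22.7], [-10.8, -21.1], [-24.8, -22.4]] [[25.0, 33.3], [11.7, 31.4], [-10.8, 34.4], [-24.8, 32.4]]
tongue [[10.0, -53.5], [10.2, -61.5], [9.9, -72.3], [-9.1, -55.9], [-9.0, -63.9], [-9.0, -70.6]] tip [ -0.4 -39.4]
tcp [   2. -151.] -0.14478572816978508
-0.145 [[25.1, -20.8], [11.8, -22.7], [-10.8, -21.1], [-24.7, -22.5]] [[24.9, 33.4], [11.6, 31.4], [-11.0, 34.4], [-24.9, 32.3]]
tongue [[10.2, -53.4], [10.4, -61.5], [10.1, -72.2], [-8.9, -55.9], [-8.7, -63.9], [-8.7, -70.6]] tip [ -0.2 -39.4]
tcp [   2.6 -151. ] -0.14478572816978508
-0.15 [[25.2, -20.7], [11.9, -22.6], [-10.7, -21.2], [-24.6, -22.7]] [[24.7, 33.5], [11.4, 31.5], [-11.1, 34.3], [-25.1, 32.2]]
tongue [[10.5, -53.4], [10.7, -61.4], [10.5, -72.2], [-8.6, -56.0], [-8.4, -64.0], [-8.3, -70.7]] tip [ -0.  -39.4]
tcp [   3.3 -151. ] -0.14478572816978508
```

Call:
drive_tool(steps=[[[0,0,0,0,-0.0005,0.004,1],[0,0,0,0,-0.0005,0.007,1],[0,0,0,0,-0.0005,0.007,1],[0,0,0,0,-0.0005,0.007,1]]])

```text
t: 6.22
tool_pos: [0.5715, -0.0855, 0.0131]
orientation: [3.141, 0.0, 1.426]
contact_force: [0.0, -0.7, -1.7]
opening: 0.0498
```

Call:
drive_tool(steps=[[[0,0,0,0.008,0,0,1],[0,0,0,0.014,0,0,1],[0,0,0,0.018,0,0,1],[0,0,0,0.022,0,0,1],[0,0,0,0.026,0,0,1],[0,0,0,0.03,0,0,1],[0,0,0,0.034,0,0,1],[0,0,0,0.034,0,0,1]]])

```text
t: 7.22
tool_pos: [0.5765, -0.0512, 0.0131]
orientation: [3.141, -0.0, 1.426]
contact_force: [0.1, -0.3, 5.6]
opening: 0.0497
```

```bash
python3 -c "
from h import *
rel([.5706,-.0862,.013],-.145+np.pi/2)
s=snap('wrist','w5'); t=snap('top','t5'); 
crop(t,260,160,100,70,8,'t5c')
import pickle; pickle.dump((t,s),open('s5.pkl','wb'))
"
```

```text
t 7.22 at [ 0.5765 -0.0512  0.0131] [ 3.1408 -0.0005  1.4259] row [0.001, -0.0, 0.0] [-0.0354, -0.0008, 0.0001] F [ 0.134  -0.3235  5.5824] op 0.0497
```

View pics/t5c.png

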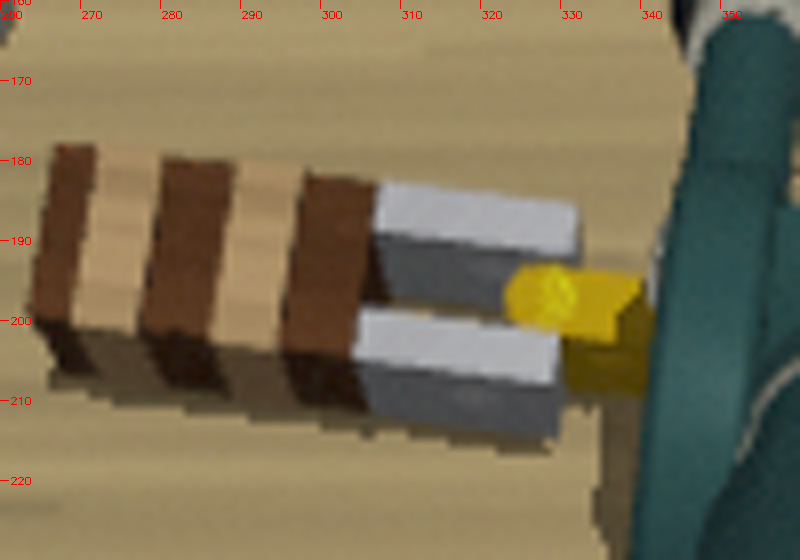

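View pics/w5.png

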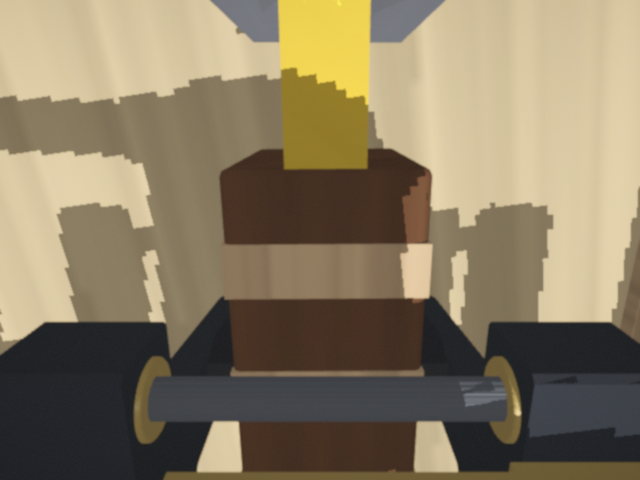

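Call:
drive_tool(steps=[[[0,0,0,0.006,0,0,1],[0,0,0,0.012,0,0,1],[0,0,0,0.017,0,0,1],[0,0,0,0.022,0,0,1],[0,0,0,0.026,0,0,1],[0,0,0,0.029,0,0,1],[0,0,0,0.031,0,0,1],[0,0,0,0.031,0,0,1]]])

```text
t: 8.32
tool_pos: [0.5809, -0.0212, 0.0131]
orientation: [3.141, 0.0, 1.426]
contact_force: [-0.5, -2.5, 5.6]
opening: 0.0495
```

```bash
python3 -c "
from h import *
rel([.5706,-.0862,.013],-.145+np.pi/2)
s=snap('wrist','w6')
crop(s,200,100,260,130,3,'w6c')
"
```

```text
t 8.32 at [ 0.5809 -0.0212  0.0131] [3.1408 0.0001 1.4258] row [0.001, 0.0, 0.0] [-0.0658, -0.0008, 0.0001] F [-0.5472 -2.5367  5.6299] op 0.0495
```

View pics/w6c.png

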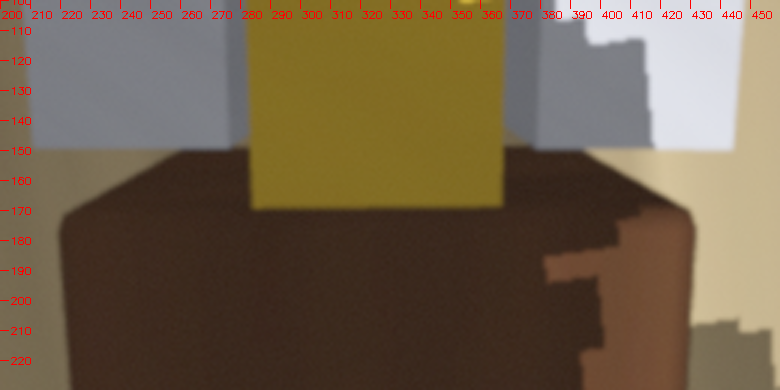

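Call:
drive_tool(steps=[[[0,0,0,0.002,0,0,1],[0,0,0,0.003,0,0,1],[0,0,0,0.004,0,0,1],[0,0,0,0.004,0,0,1]]])

```text
t: 8.88
tool_pos: [0.5814, -0.0174, 0.0131]
orientation: [3.141, 0.0, 1.426]
contact_force: [-0.1, -3.5, 5.6]
opening: 0.0502
```

Call:
drive_tool(steps=[[[0,0,0,0.001,0,0,1],[0,0,0,0.002,0,0,1],[0,0,0,0.002,0,0,1]]])

```text
t: 9.25
tool_pos: [0.5815, -0.0166, 0.0131]
orientation: [3.141, 0.002, 1.426]
contact_force: [-1.6, -7.2, 5.3]
opening: 0.0501
```

```bash
python3 -c "
from h import *
rel([.5706,-.0862,.013],-.145+np.pi/2)
s=snap('wrist','w7')
crop(s,200,100,260,130,3,'w7c')
"
```

```text
t 9.25 at [ 0.5815 -0.0166  0.0131] [3.141  0.0019 1.4262] row [0.001, 0.002, 0.0] [-0.0705, -0.0008, 0.0003] F [-1.5841 -7.192   5.3296] op 0.0501
```

View pics/w7c.png

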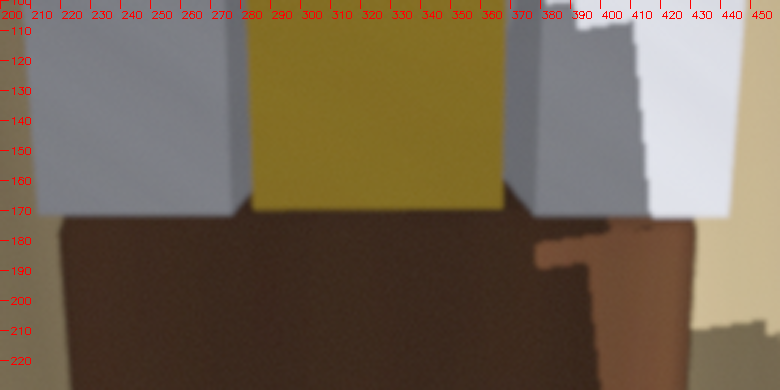

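Call:
drive_tool(steps=[[[0,0,0,0.001,0,0,1],[0,0,0,0.002,0,0,1],[0,0,0,0.002,0,0,1]]])

```text
t: 9.68
tool_pos: [0.5813, -0.0163, 0.0131]
orientation: [-3.141, 0.004, 1.427]
contact_force: [-2.5, -14.6, 7.3]
opening: 0.0496
```

Call:
drive_tool(steps=[[[0,0,0,-0.0015,0,0,1],[0,0,0,-0.0015,0,0,1],[0,0,0,-0.0015,0,0,0.3],[0,0,0,-0.0015,0,0,0],[0,0,0,-0.0015,0,0,0],[0,0,0,-0.0015,0,0,0]]])

```text
t: 10.42
tool_pos: [0.5812, -0.0143, 0.0124]
orientation: [-3.141, -0.0, 1.426]
contact_force: [0.1, -0.4, -0.8]
opening: 0.087
```

Call:
drive_tool(steps=[[[0,0,0,0,0,-0.03,0],[0,0,0,0,0,-0.08,0],[0,0,0,0,0,-0.13,0],[0,0,0,0,0,-0.13,0]]])

```text
t: 10.92
tool_pos: [0.5853, -0.0147, 0.1483]
orientation: [3.131, -0.001, 1.426]
contact_force: [0.7, -0.1, 0.9]
opening: 0.088
```

```bash
python3 -c "
from h import *
rel([.5,-.292,.15],.467)
s=snap('wrist','w8');t=snap('top','t8');
import pickle; pickle.dump((t,s),open('s8.pkl','wb'))
"
```

```text
t 10.93 at [ 0.5853 -0.0147  0.1483] [ 3.1314 -0.0009  1.4259] row [0.009, -0.006, 0.959] [-0.2867, -0.0444, -0.0025] F [ 0.6688 -0.1165  0.9314] op 0.088
```

View pics/w8.png

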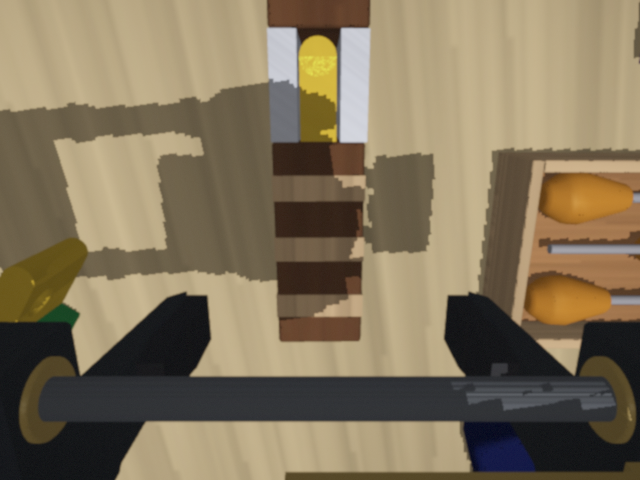

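```bash
python3 -c "
from h import *
import pickle
t,s=pickle.load(open('s8.pkl','rb'))
crop(s,250,20,140,140,5,'w8c')
"
```

```text
(no output)
```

View pics/w8c.png

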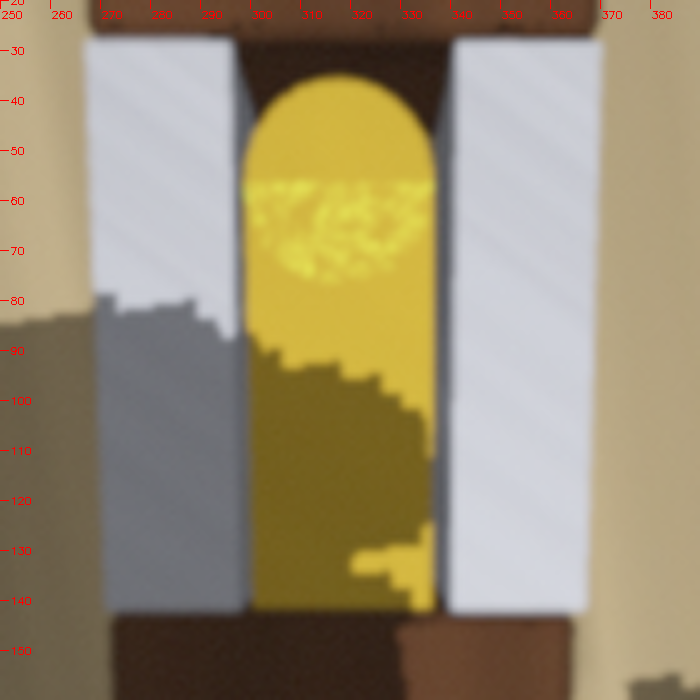

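```bash
python3 -c "
from h import *
rel([.4848,-.3005,.15],.467)"
```

```text
t 11.03 at [ 0.5817 -0.0145  0.1432] [ 3.1404 -0.0002  1.4259] row [0.001, -0.001, 0.959] [-0.297, -0.0545, -0.0069] F [-0.8535 -0.0074 -0.6258] op 0.0882
```

Call:
drive_tool(steps=[[[0,0,0.14,-0.04,-0.007,-0.007,0],[0,0,0.3,-0.09,-0.016,-0.007,0],[0,0,0.45,-0.14,-0.025,-0.007,0],[0,0,0.6,-0.19,-0.034,-0.007,0],[0,0,0.75,-0.24,-0.044,-0.007,0],[0,0,0.87,-0.28,-0.051,-0.007,0],[0,0,0.959,-0.297,-0.0545,-0.007,0],[0,0,0.959,-0.297,-0.0545,-0.007,0],[0,0,0.959,-0.297,-0.0545,-0.007,0]]])

```text
t: 12.15
tool_pos: [0.4839, -0.2994, 0.1481]
orientation: [-3.139, 0.001, 0.468]
contact_force: [0.2, -0.1, 0.2]
opening: 0.0882
```

```bash
python3 -c "
from h import *
rel([.4848,-.3005,.15],.467)
s=snap('wrist','w9')
import pickle; pickle.dump(s,open('s9.pkl','wb'))
q=np.array([.5009,-.2924,.467]); c,t=np.cos(q[2]),np.sin(q[2])
for L in [[45,0,45],[-45,0,53],[-45,0,63],[-73,30,60],[-73,-30,60]]:
  x,y,z=np.array(L)/1000; print(L,proj(s,[q[0]+c*x-t*y,q[1]+t*x+c*y,z]))
st=read_state(); p=st['tool_pos']; print('tcp at .045',proj(s,[p[0],p[1],.045]))
"
```

```text
t 12.15 at [ 0.4839 -0.2994  0.1481] [-3.1388  0.0011  0.4684] row [-0.003, 0.001, 0.001] [0.0003, 0.0014, -0.0019] F [ 0.1935 -0.0669  0.2137] op 0.0882
[45, 0, 45] [[328.9205 131.1112]]
[-45, 0, 53] [[328.6749 285.4828]]
[-45, 0, 63] [[328.677  292.1404]]
[-73, 30, 60] [[279.1211 332.7303]]
[-73, -30, 60] [[378.125  332.9407]]
tcp at .045 [[326.5733 238.7191]]
```

View pics/w9.png

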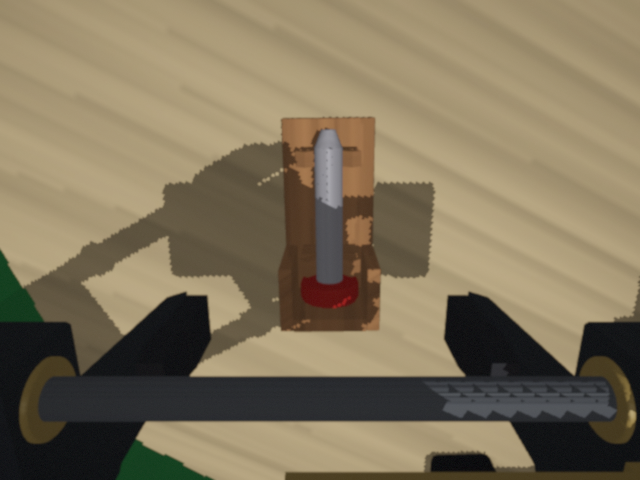

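```bash
python3 -c "
from h import *
import pickle
d=pickle.load(open('s0.pkl','rb')); t=d['top']
q=np.array([.5009,-.2924,.467]); c,sn=np.cos(q[2]),np.sin(q[2])
for zb in (0,.01,.02,.03):
  print(zb,[proj(t,[q[0]+c*x-sn*y,q[1]+sn*x+c*y,zb]).round(1).tolist() for x,y in ((.051,-.03),(.051,.03))])
s=pickle.load(open('s9.pkl','rb'))
for zb in (0,.01,.02,.03):
  print(zb,[proj(s,[q[0]+c*x-sn*y,q[1]+sn*x+c*y,zb]).round(1).tolist() for x,y in ((.051,-.03),(.051,.03))])
crop(s,260,100,140,140,5,'w9c')
"
```

```text
0 [[[482.5, 214.4]], [[459.1, 226.5]]]
0.01 [[[483.9, 213.4]], [[460.2, 225.6]]]
0.02 [[[485.2, 212.3]], [[461.3, 224.7]]]
0.03 [[[486.6, 211.2]], [[462.5, 223.7]]]
0 [[[374.5, 118.8]], [[283.3, 118.7]]]
0.01 [[[376.2, 119.0]], [[281.7, 119.0]]]
0.02 [[[377.9, 119.3]], [[280.0, 119.2]]]
0.03 [[[379.7, 119.6]], [[278.1, 119.5]]]
```

View pics/w9c.png

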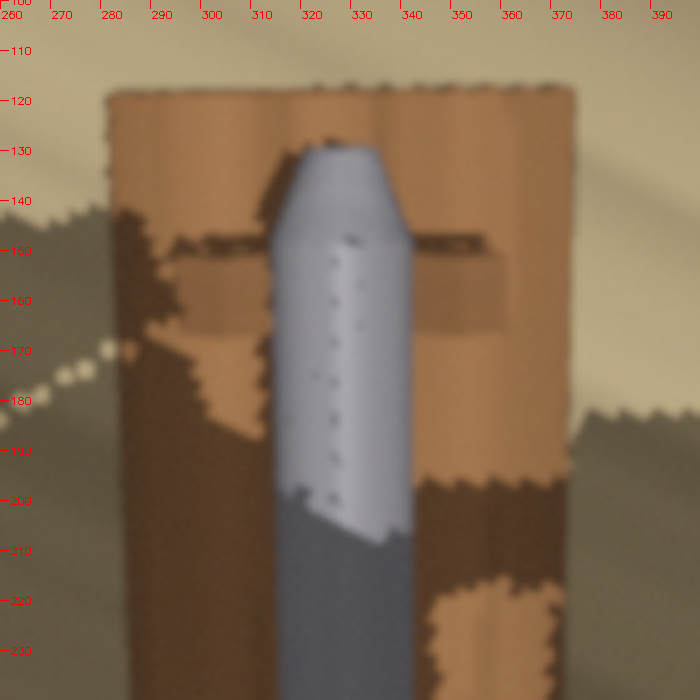

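Call:
drive_tool(steps=[[[0,0,0,0,0.0014,0.04,0],[0,0,0,0,0.0014,0.08,0],[0,0,0,0,0.0014,0.11,0],[0,0,0,0,0.0014,0.121,0],[0,0,0,0,0.0014,0.121,0]]], squeeze=40)

```text
t: 12.82
tool_pos: [0.4851, -0.301, 0.0282]
orientation: [-3.14, 0.001, 0.468]
contact_force: [-0.9, 0.4, -0.9]
opening: 0.0882
```

```bash
python3 -c "
from h import *
rel([.4848,-.3005,.026],.467)
s=snap('wrist','w10')"
```

```text
t 12.82 at [ 0.4851 -0.301   0.0282] [-3.1403  0.0006  0.4682] row [-0.001, 0.001, 0.001] [-0.0001, -0.0006, 0.0022] F [-0.8862  0.4415 -0.9276] op 0.0882
```

View pics/w10.png

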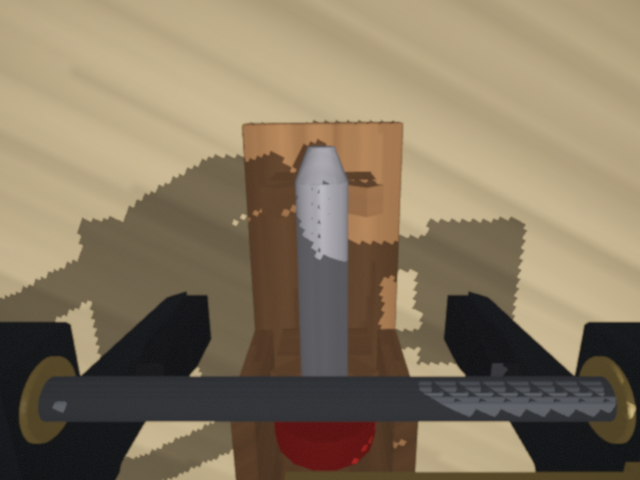

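Call:
drive_tool(steps=[[[0,0,0,0,-0.001,0.002,0],[0,0,0,0,-0.001,0.002,0.3],[0,0,0,0,-0.001,0.002,0.6],[0,0,0,0,-0.001,0.002,1],[0,0,0,0,-0.001,0.002,1],[0,0,0,0,-0.001,0.002,1],[0,0,0,0,-0.001,0.002,1],[0,0,0,0,-0.001,0.002,1]]])

```text
t: 13.88
tool_pos: [0.4847, -0.3009, 0.0266]
orientation: [-3.141, 0.0, 0.467]
contact_force: [-0.2, 0.2, -0.6]
opening: 0.0203
```

Call:
drive_tool(steps=[[[0,0,0,0,-0.001,-0.01,1],[0,0,0,0,-0.001,-0.03,1],[0,0,0,0,-0.001,-0.06,1],[0,0,0,0,-0.001,-0.09,1],[0,0,0,0,-0.001,-0.09,1],[0,0,0,0,-0.001,-0.09,1]]])

```text
t: 14.62
tool_pos: [0.4837, -0.2996, 0.1158]
orientation: [-3.14, 0.001, 0.467]
contact_force: [1.2, 0.4, -1.3]
opening: 0.0144
```

```bash
python3 -c "
from h import *
import pickle
rel([.4848,-.3005,.115],.467)
s=snap('wrist','w11'); a=snap('side','s11'); pickle.dump((s,a),open('s11.pkl','wb')); crop(a,380,250,100,75,8,'s11c')"
```

```text
t 14.62 at [ 0.4837 -0.2996  0.1158] [-3.1405  0.0006  0.4668] row [-0.001, 0.001, -0.0] [0.0006, 0.0013, 0.0008] F [ 1.2186  0.3774 -1.3445] op 0.0144
```

View pics/w11.png

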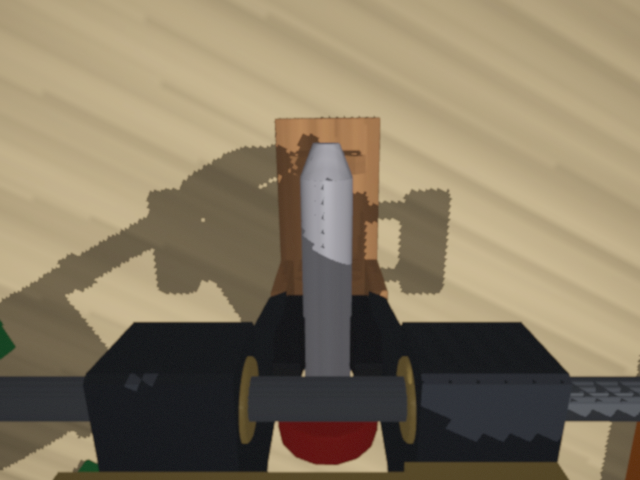

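View pics/s11c.png

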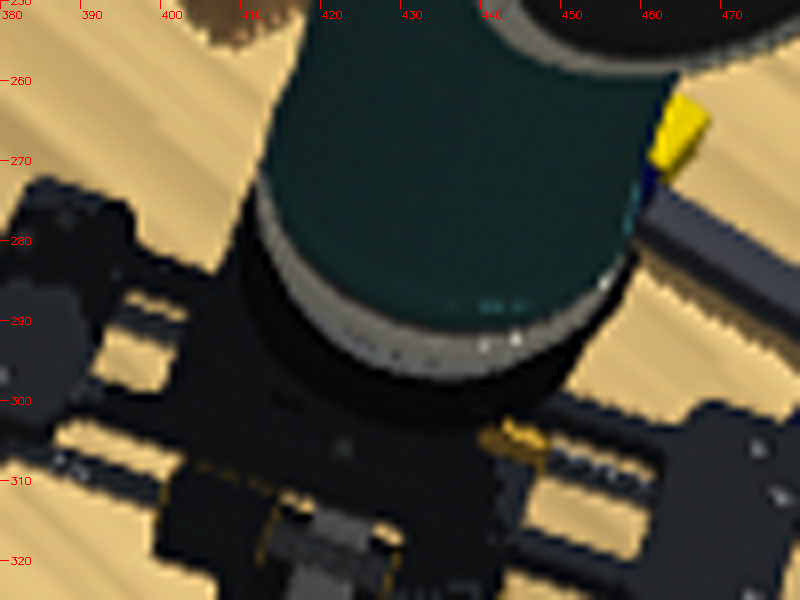

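```bash
python3 -c "
from h import *
import pickle
s,a=pickle.load(open('s11.pkl','rb'))
crop(s,270,130,120,100,6,'w11a'); crop(s,250,350,150,120,5,'w11b')"
```

```text
(no output)
```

View pics/w11a.png

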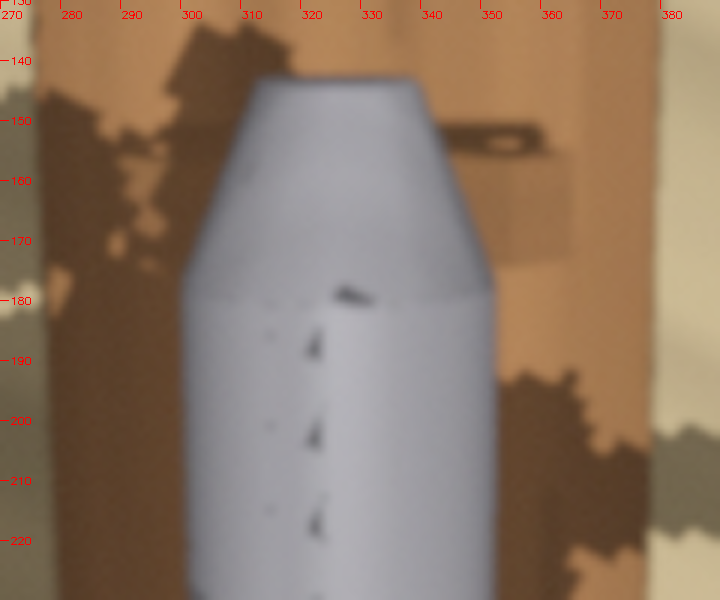

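View pics/w11b.png

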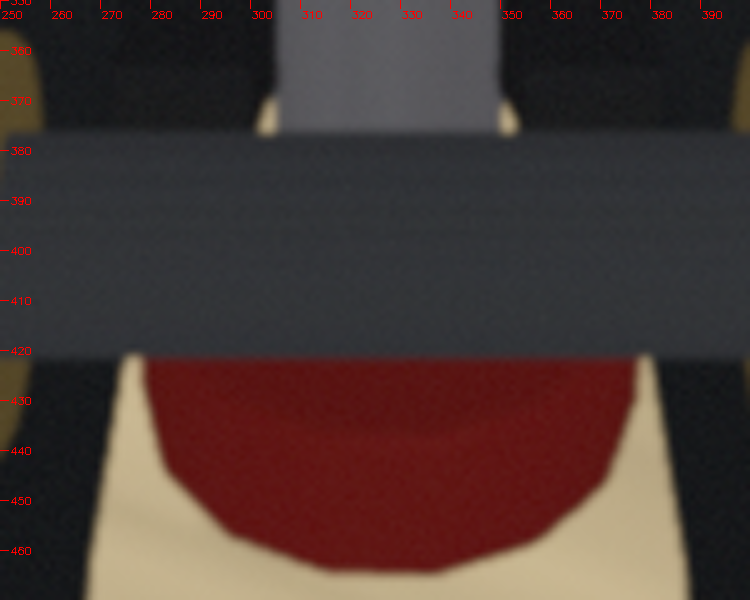

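```bash
cat > pinfit.py <<'E'
from h import *
def pinfit(s,obs,tcp,yaw0):
    """obs: list of (x_pin, r, side(-1 left,+1 right), u, v, w) x None -> on shank line at row v"""
    V=s["view"]; C=-V[:3,:3].T@V[:3,3]
    def pts(q,x,r,sd):
        ax=R.from_euler("xyz",[0,q[4],q[3]]).apply([1,0,0]); a=np.array(q[:3])+ax*x
        n=np.cross(ax,a-C); n/=np.linalg.norm(n); 
        P=proj(s,[a+r*n,a-r*n]); P=P[np.argsort(P[:,0])]
        return P[0] if sd<0 else P[1]
    def res(q):
        o=[]
        for x,r,sd,u,v,k in obs:
            if x is None:
                A=pts(q,.005,r,sd);B=pts(q,.08,r,sd); uu=A[0]+(B[0]-A[0])*(v-A[1])/(B[1]-A[1]); o.append(uu-u)
            else:
                P=pts(q,x,r,sd); o+= [P[0]-u]+([P[1]-v] if k else [])
        return np.array(o)
    q0=[tcp[0]-.027*np.cos(yaw0),tcp[1]-.027*np.sin(yaw0),tcp[2]+.019,yaw0,0]
    sol=least_squares(res,q0,x_scale=[.001]*3+[.01,.01]); return sol.x,res(sol.x)
E
python3 - <<'E'
from pinfit import *
import pickle
s,a=pickle.load(open('s11.pkl','rb'))
obs=[(.09,.004,-1,312.2,144,1),(.09,.004,1,339.8,144,1),(.08,.008,-1,300.2,177.5,1),(.08,.008,1,352.2,177.5,1),(None,.008,-1,301.3,230,0),(None,.008,1,352.3,230,0),(None,.008,-1,305.1,374,0),(None,.008,1,349.7,374,0)]
tcp=np.array([.4837,-.2996,.1158])
q,r=pinfit(s,obs,tcp,.467); print(q,r)
Rt=R.from_euler("xyz",[np.pi,0,.467]); o=q[:3]-tcp; print("origin in tool",Rt.inv().apply(o)*1000,"mm; yaw err",q[3]-.467,"pitch",q[4])
E
```

```text
[ 0.4614 -0.3118  0.1272  0.4711 -0.0476] [ 0.3725  0.0782 -0.2053 -0.0762 -0.2587  0.1543  0.421  -0.1507  0.0182
 -0.4391  0.0059  0.0821]
origin in tool [-25.3569   0.8648 -11.4371] mm; yaw err 0.004145817859594836 pitch -0.04762567231893006
```

```bash
python3 - <<'E'
from h import *
import pickle
t,s=pickle.load(open('s8.pkl','rb'))
P=[(25,32,602,38),(-25,32,85,38),(25,-22,587,612),(-25,-22,105,612),(11,32,455,38),(-11,32,233,38),(11,-22,448,612),(-11,-22,246,612)]
L=np.array([[a,b,65] for a,b,_,_ in P])/1000; px=np.array([[250+(x+.5)/5-.5,20+(y+.5)/5-.5] for _,_,x,y in P])
q,r=fit([(s,L,px)],[.59,.064,-.145]); print(q); print(r.round(1).tolist())
print('mid-x -> height scale check', np.linalg.norm(onz(s,*px[2],.065)-onz(s,*px[3],.065)), np.linalg.norm(onz(s,*px[0],.065)-onz(s,*px[2],.065)))
f=lambda u,v,z:onz(s,u,v,z)
E
```

```text
[ 0.5942  0.0653 -0.1459]
[[-0.1, 0.4], [0.1, 0.2], [-0.0, -0.4], [0.2, -0.4], [0.4, 0.4], [-0.6, 0.3], [0.9, -0.4], [-1.0, -0.4]]
mid-x -> height scale check 0.050143817902261335 0.0544050645074661
```

```bash
cat > tgt.py <<'E'
from h import *
import json
def tool_target(fork,tip_x,z,pin_in_tool):
    """pin_in_tool: (origin xyz in tool, yaw err, pitch) ; returns tool pos & Rot"""
    o,R_tp=pin_in_tool
    Rp=R.from_euler("xyz",[0,0,fork[2]])
    op=np.array([fork[0],fork[1],0])+Rp.apply([tip_x-.09,0,z])
    Rt=Rp*R_tp.inv(); return op-Rt.apply(o),Rt
def row(pos,Rt):
    st=read_state(); p=np.array(st["tool_pos"]); Ra=R.from_euler("xyz",st["orientation"])
    print("t",round(st["t"],2),"at",p,st["orientation"],"target",pos,Rt.as_euler("xyz"),"\n row",np.round((Ra.inv()*Rt).as_rotvec(),3).tolist(),np.round(Ra.inv().apply(pos-p),4).tolist(),"F",st["contact_force"])
E
python3 - <<'E'
from tgt import *
Rt=R.from_euler("xyz",[np.pi,0,.467]); Rp=R.from_euler("xyz",[0,-.0476,.4711])
pit=(np.array([-.0254,.0009,-.0114]),Rt.inv()*Rp)
p,Rg=tool_target([.5938,.065,-.145],-.045,.13,pit); row(p,Rg)
E
```

```text
t 14.72 at [ 0.4831 -0.2992  0.1149] [-3.1388  0.0016  0.4668] target [0.4849 0.0817 0.1174] [ 3.1414  0.0476 -0.1491] 
 row [0.012, -0.044, 0.616] [0.173, -0.3394, -0.0018] F [-0.2062 -0.5185 -2.2374]
```

Call:
drive_tool(steps=[[[0,0,0.03,0.01,-0.019,-0.005,1],[0,0,0.1,0.03,-0.058,-0.005,1],[0,0,0.18,0.052,-0.102,-0.005,1],[0,0,0.26,0.076,-0.148,-0.005,1],[0,0,0.35,0.1,-0.195,-0.005,1],[0,0,0.43,0.123,-0.24,-0.005,1],[0,0,0.51,0.145,-0.284,-0.005,1],[0,0,0.58,0.162,-0.318,-0.005,1],[0,0,0.612,0.173,-0.339,-0.005,1],[0,0,0.612,0.173,-0.339,-0.005,1],[0,0,0.612,0.173,-0.339,-0.005,1]]])

```text
t: 16.1
tool_pos: [0.4855, 0.08, 0.1207]
orientation: [3.141, 0.002, -0.144]
contact_force: [0.3, 1.1, -2.3]
opening: 0.0148
```

```bash
python3 - <<'E'
from tgt import *
import pickle
st=read_state(); print(st["t"],st["tool_pos"],st["orientation"])
s=snap('side','s12');t=snap('top','t12');w=snap('wrist','w12'); pickle.dump((s,t,w,st),open('s12.pkl','wb'))
crop(s,250,180,130,95,6,'s12c'); crop(t,260,170,110,95,6,'t12c')
E
```

```text
16.1 [0.4855 0.08   0.1207] [ 3.1407  0.0017 -0.1445]
```

View pics/s12c.png

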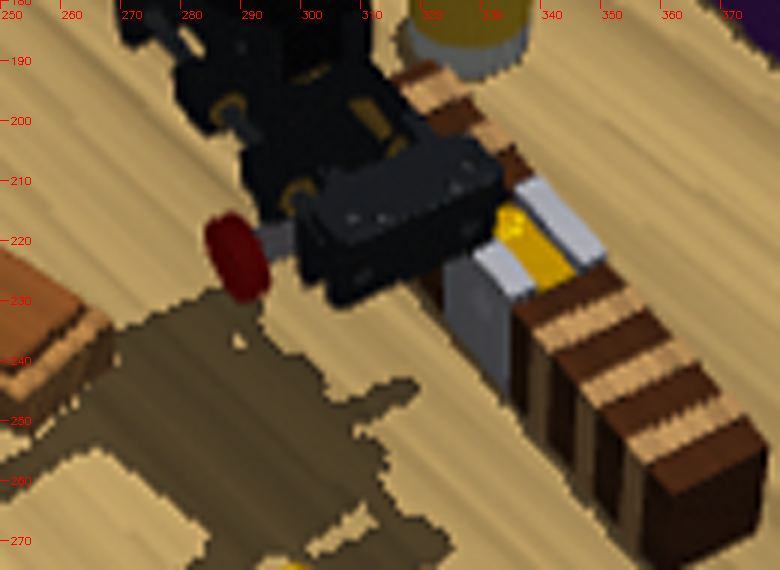

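View pics/t12c.png

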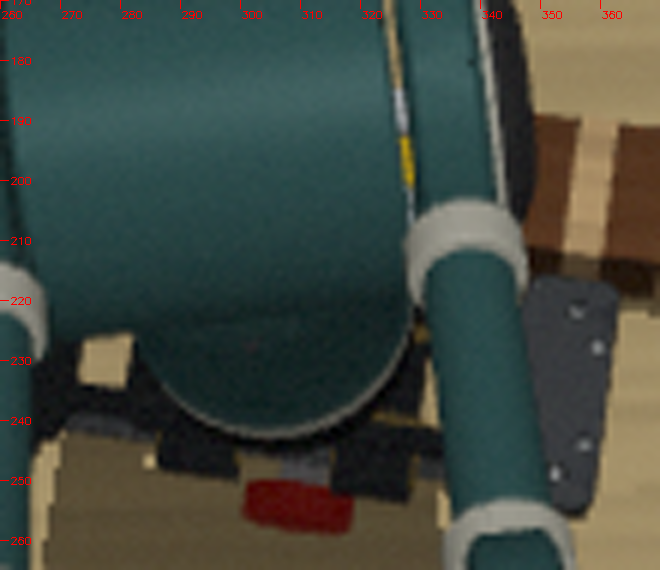

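View pics/w12.png

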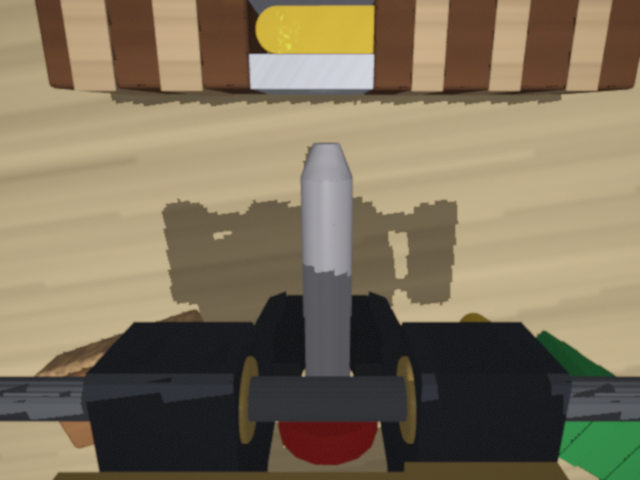

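```bash
python3 - <<'E'
from tgt import *
from pinfit import *
import pickle
s,t,w,st=pickle.load(open('s12.pkl','rb'))
Rt=R.from_euler("xyz",st["orientation"]); tcp=st["tool_pos"]
def pred(zo,pitch,xo=-.0254):
    Rp=R.from_euler("xyz",[0,pitch,.004-.0])
    o=np.array([xo,.0009,-zo])
    R_tp=R.from_euler("xyz",[np.pi,0,.0]).inv()*R.from_euler("xyz",[0,pitch,.004])
    return tcp+Rt.apply(o)+ (Rt*R_tp).apply([-.006,0,0]), tcp+Rt.apply(o)+ (Rt*R_tp).apply([.085,0,0]),
for zo,pi in ((.0114,-.0476),(.019,0),(.015,-.02),(.0114,0)):
    h,tp=pred(zo,pi); print(zo,pi,h,proj(s,h)-[289.1,222.3],"wrist tip",proj(w,tp))
print("top", proj(t,pred(.0114,-.0476)[0]), proj(t,pred(.019,0)[0]))
# wrist fit with all
for ob in ([(.09,.004,-1,312.2,144,1),(.09,.004,1,339.8,144,1),(.08,.008,-1,300.2,177.5,1),(.08,.008,1,352.2,177.5,1),(None,.008,-1,305.1,374,0),(None,.008,1,349.7,374,0)],):
    q,r=pinfit(w,ob,tcp,-.1445); print(q,Rt.inv().apply(q[:3]-tcp))
E
```

```text
0.0114 -0.0476 [0.4544 0.0836 0.1319] [[-0.008   0.8904]] wrist tip [[325.8025 163.718 ]]
0.019 0 [0.4544 0.0836 0.1398] [[-0.2107 -1.3973]] wrist tip [[325.7533 164.772 ]]
0.015 -0.02 [0.4544 0.0836 0.1357] [[-0.1054 -0.1984]] wrist tip [[325.7844 163.9308]]
0.0114 0 [0.4544 0.0836 0.1322] [[-0.0177  0.8091]] wrist tip [[325.8507 161.9155]]
top [[309.4098 254.1569]] [[309.136  253.5457]]
[ 0.4611  0.0827  0.1323 -0.1416 -0.0446] [-0.0246  0.0009 -0.0115]
```

```bash
python3 - <<'E'
from h import *
im=cv2.imread('pics/w10.png'); crop({"pixels":im},270,130,120,100,6,'w10a'); crop({"pixels":im},250,300,150,120,5,'w10b')
im=cv2.imread('pics/w12.png'); crop({"pixels":im},270,130,120,100,6,'w12a')
E
```

```text
(no output)
```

View pics/w10a.png

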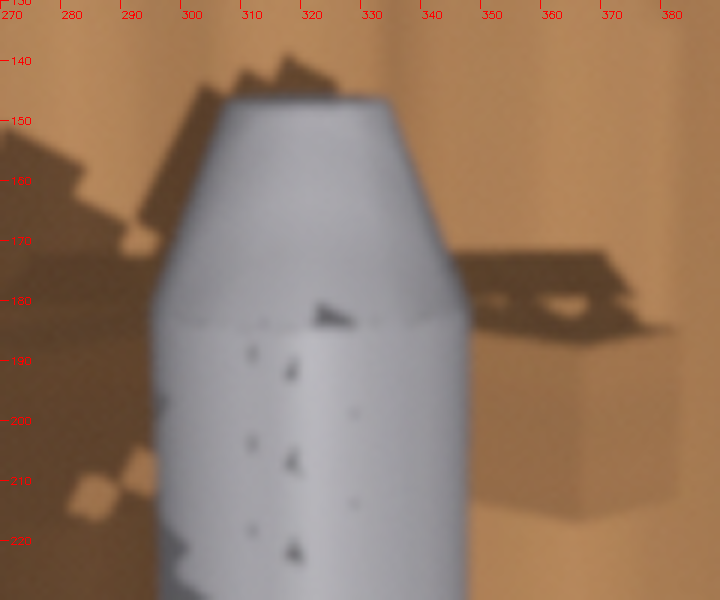

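View pics/w10b.png

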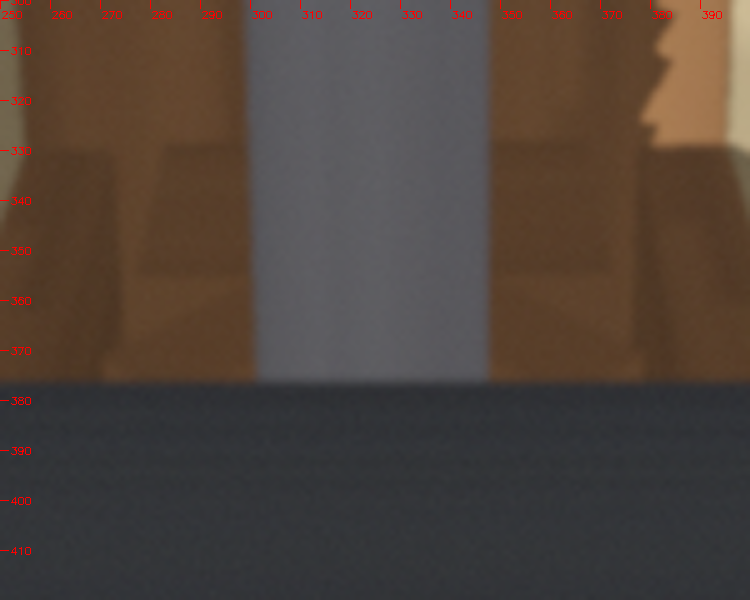

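View pics/w12a.png

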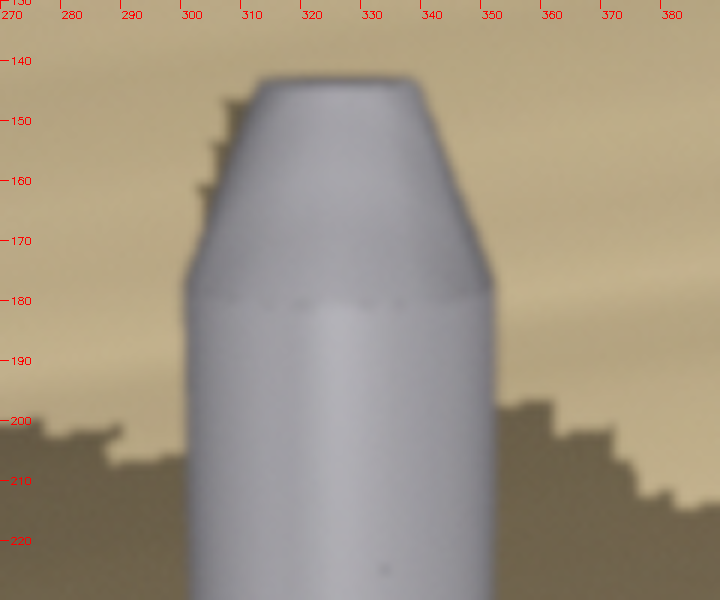

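```bash
python3 - <<'E'
from pinfit import *
import pickle
s,t,w,st=pickle.load(open('s12.pkl','rb'))
Rt=R.from_euler("xyz",st["orientation"]); tcp=st["tool_pos"]
A={"w10":[(.09,.004,-1,307.0,147.8,1),(.09,.004,1,334.3,147.8,1),(.08,.008,-1,295.3,181,1),(.08,.008,1,347.9,181,1),(None,.008,-1,296.3,230,0),(None,.008,1,347.5,230,0),(None,.008,-1,301,374,0),(None,.008,1,347.2,374,0)],
"w12":[(.09,.004,-1,312.6,144,1),(.09,.004,1,339.4,144,1),(.08,.008,-1,300.7,177.5,1),(.08,.008,1,352,177.5,1),(None,.008,-1,301.5,230,0),(None,.008,1,351.7,230,0),(None,.008,-1,305.1,374,0),(None,.008,1,349.7,374,0)]}
for k,ob in A.items():
    q,r=pinfit(w,ob,tcp,-.1445); print(k,Rt.inv().apply(q[:3]-tcp)*1000,"yaw",q[3]+.1445,"pitch",q[4],"rms",np.sqrt((r**2).mean()))
E
```

```text
w10 [-25.7045  -0.1584 -16.6441] yaw 0.008200956856190211 pitch 0.011751846076171496 rms 0.2556351747771685
w12 [-24.8109   0.9075 -12.193 ] yaw 0.0028108397446877376 pitch -0.01886636027417524 rms 0.19940989950435584
```

```bash
python3 - <<'E'
from tgt import *
import pickle
s,t,w,st=pickle.load(open('s12.pkl','rb'))
crop(w,30,0,160,110,5,'w12l'); crop(w,235,40,150,70,5,'w12m'); crop(w,470,30,160,80,5,'w12r')
E
```

```text
(no output)
```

View pics/w12m.png

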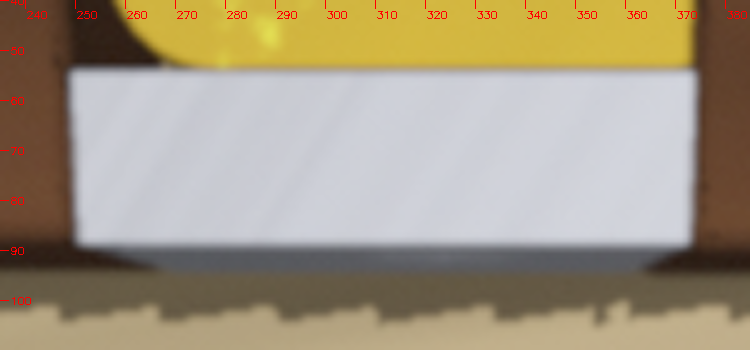

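View pics/w12l.png

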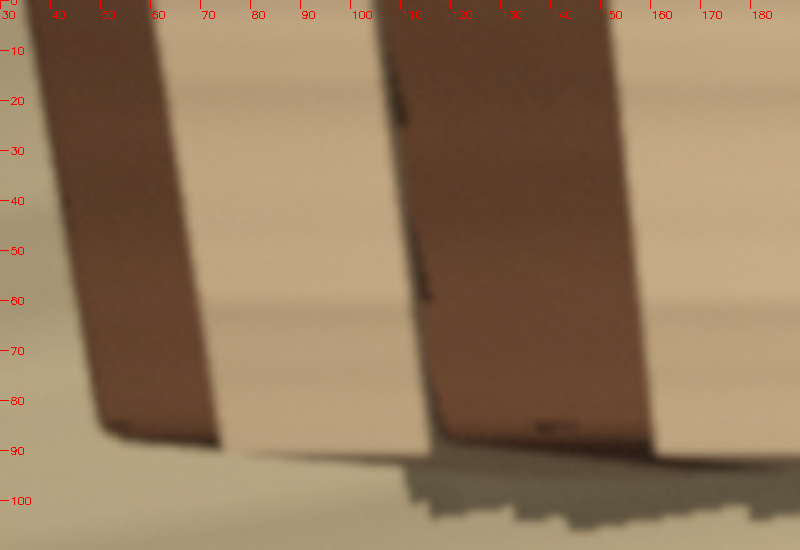

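View pics/w12r.png

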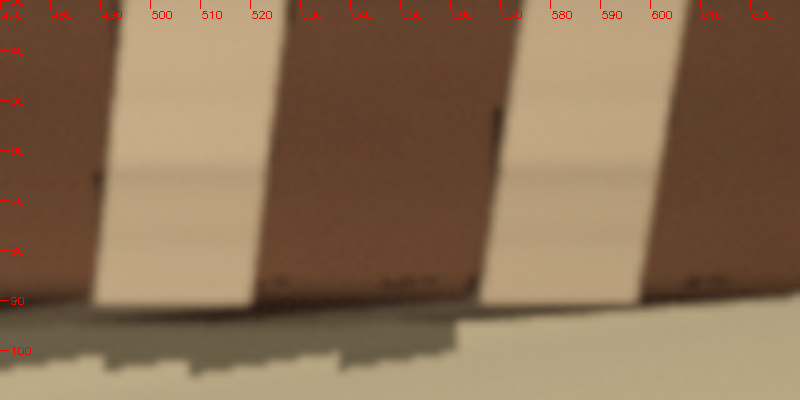

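```bash
python3 - <<'E'
from tgt import *
import pickle
s,t,w,st=pickle.load(open('s12.pkl','rb'))
L=np.array([[-11,32,65],[-11,-22,65],[-25,32,65],[-25,-22,65]])/1000; px=np.array([[248.6,54],[374.1,54],[250.4,89],[373.3,89]])-.4
q,r=fit([(w,L,px)],[.594,.065,-.145]); print(q,r.round(2).tolist())
q=np.array([.5938,.065,-.145]) if 0 else q
R_tp=R.from_euler("xyz",[np.pi,0,0]).inv()*R.from_euler("xyz",[0,-.025,.003])
pit=(np.array([-.025,.0009,-.0125]),R_tp)
p,Rg=tool_target(q,-.045,.04,pit); row(p,Rg)
pickle.dump((q,pit[0],R_tp.as_quat()),open('pit.pkl','wb'))
E
```

```text
[ 0.5941  0.0652 -0.1466] [[0.59, 0.39], [-0.43, 0.37], [0.44, -0.43], [-0.6, -0.45]]
t 16.25 at [0.4861 0.0796 0.1214] [ 3.1412  0.0006 -0.1463] target [0.4851 0.0821 0.0269] [ 3.1415  0.025  -0.1496] 
 row [0.0, -0.024, 0.003] [-0.0013, -0.0024, 0.0945] F [-0.6671  1.0027 -1.9534]
```

Call:
drive_tool(steps=[[[0,-0.01,0,0,-0.001,0.03,1],[0,-0.02,0.002,-0.001,-0.002,0.06,1],[0,-0.024,0.002,-0.001,-0.0024,0.085,1],[0,-0.024,0.002,-0.001,-0.0024,0.0945,1],[0,-0.024,0.002,-0.001,-0.0024,0.0945,1],[0,-0.024,0.002,-0.001,-0.0024,0.0945,1]]])

```text
t: 17.0
tool_pos: [0.4867, 0.083, 0.0283]
orientation: [-3.141, 0.022, -0.148]
contact_force: [0.2, -0.1, -1.0]
opening: 0.0151
```

```bash
python3 - <<'E'
from tgt import *
import pickle
q,o,qt=pickle.load(open('pit.pkl','rb')); pit=(o,R.from_quat(qt))
p,Rg=tool_target(q,-.045,.04,pit); row(p,Rg)
s=snap('side','s13');w=snap('wrist','w13')
crop(s,260,190,100,75,8,'s13c')
E
```

```text
t 17.0 at [0.4867 0.083  0.0283] [-3.1411  0.022  -0.1475] target [0.4851 0.0821 0.0269] [ 3.1415  0.025  -0.1496] 
 row [-0.0, -0.003, 0.002] [-0.0014, 0.0011, 0.0015] F [ 0.196  -0.0732 -0.9727]
```

View pics/s13c.png

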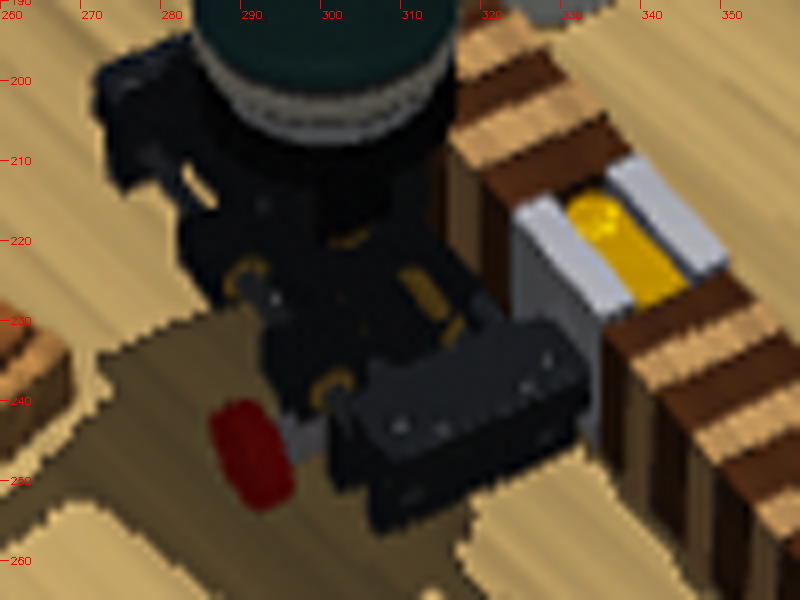

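View pics/w13.png

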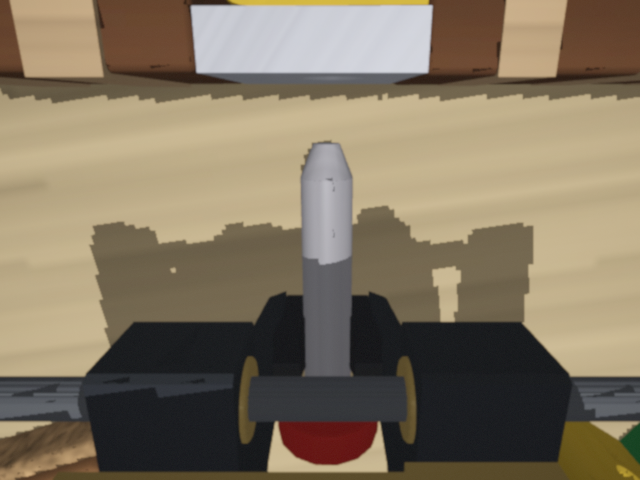

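```bash
python3 - <<'E'
from tgt import *
import pickle
q,o,qt=pickle.load(open('pit.pkl','rb')); R_tp=R.from_quat(qt)
st=read_state(); Rt=R.from_euler("xyz",st["orientation"]); tcp=st["tool_pos"]
s=snapshot('side'); w=snapshot('wrist')
c=tcp+Rt.apply(o)+(Rt*R_tp).apply([-.006,0,0]); print(tcp,c,proj(s,c),proj(s,c+[0,0,.003]), "obs",[260+252/8-.5,190+456/8-.5])
L=np.array([[-11,32,65],[-11,-22,65],[-25,32,65],[-25,-22,65]])/1000
crop(w,180,0,265,95,3,'w13m'); 
E
```

```text
[0.4867 0.0831 0.0284] [0.4562 0.0867 0.0414] [[291.1119 246.6257]] [[291.0435 245.86  ]] obs [291.0, 246.5]
```

View pics/w13m.png

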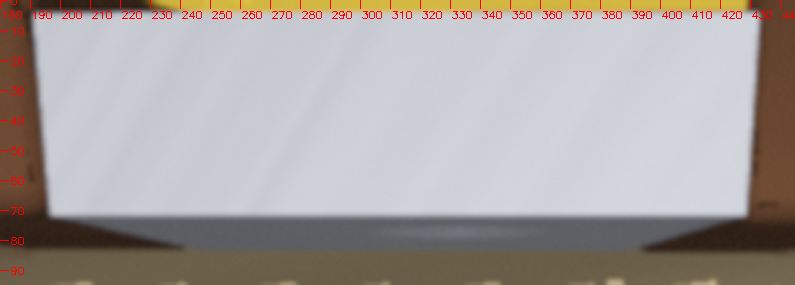

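```bash
python3 - <<'E'
from tgt import *
import pickle
q,o,qt=pickle.load(open('pit.pkl','rb')); R_tp=R.from_quat(qt)
w=snapshot('wrist')
L=np.array([[-11,32,65],[-11,-22,65],[-25,32,65],[-25,-22,65]])/1000
px=np.array([[190.3,3.5],[433.5,3.5],[196,72],[429.3,72]])-.4
q2,r=fit([(w,L,px)],q); print(q2,r.round(1).tolist())
for k in (q,q2):
    p,Rg=tool_target(k,-.045,.04,(o,R_tp)); row(p,Rg)
E
```

```text
[ 0.594   0.0651 -0.1482] [[0.5, 0.5], [-0.4, 0.5], [0.6, -0.7], [-0.8, -0.7]]
t 17.25 at [0.4862 0.0831 0.028 ] [-3.1413  0.0226 -0.1471] target [0.4851 0.0821 0.0269] [ 3.1415  0.025  -0.1496] 
 row [-0.0, -0.002, 0.003] [-0.0009, 0.0012, 0.0011] F [ 0.5972 -0.5996 -1.1905]
t 17.25 at [0.4862 0.0831 0.028 ] [-3.1413  0.0226 -0.1471] target [0.485  0.0822 0.0269] [ 3.1415  0.025  -0.1512] 
 row [-0.0, -0.002, 0.004] [-0.001, 0.0011, 0.0011] F [ 0.5972 -0.5996 -1.1905]
```

Call:
drive_tool(steps=[[[0,-0.002,0.003,0,0.0012,0.0012,1],[0,-0.002,0.003,0.006,0.0012,0.001,1],[0,-0.002,0.003,0.012,0.0012,0.0009,1],[0,-0.002,0.003,0.017,0.0012,0.0008,1],[0,-0.002,0.003,0.021,0.0012,0.0007,1],[0,-0.002,0.003,0.025,0.0012,0.0006,1],[0,-0.002,0.003,0.025,0.0012,0.0006,1]]])

```text
t: 18.12
tool_pos: [0.5105, 0.0782, 0.026]
orientation: [3.142, 0.026, -0.15]
contact_force: [-0.6, -0.5, -1.6]
opening: 0.0151
```

```bash
python3 - <<'E'
from tgt import *
import pickle
q,o,qt=pickle.load(open('pit.pkl','rb')); R_tp=R.from_quat(qt)
p,Rg=tool_target(q,-.020,.04,(o,R_tp)); row(p,Rg)
w=snap('wrist','w14')
E
```

```text
t 18.12 at [0.5105 0.0782 0.026 ] [ 3.1415  0.0259 -0.1503] target [0.5098 0.0784 0.0269] [ 3.1415  0.025  -0.1496] 
 row [-0.0, 0.001, -0.001] [-0.0007, -0.0002, -0.0009] F [-0.6144 -0.5332 -1.6398]
```

View pics/w14.png

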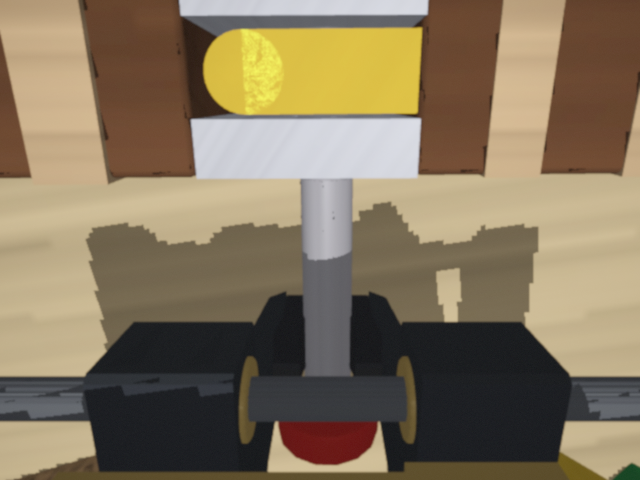

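Call:
drive_tool(steps=[[[0,0,0,0.004,0,-0.0011,1],[0,0,0,0.008,0,-0.0012,1],[0,0,0,0.012,0,-0.0013,1],[0,0,0,0.016,0,-0.0014,1],[0,0,0,0.02,0,-0.0015,1],[0,0,0,0.024,0,-0.0016,1],[0,0,0,0.024,0,-0.0016,1]]])

```text
t: 19.05
tool_pos: [0.5343, 0.0746, 0.027]
orientation: [3.142, 0.026, -0.15]
contact_force: [-0.0, 0.1, -2.2]
opening: 0.0147
```

Call:
drive_tool(steps=[[[0,0,0,0.004,0,-0.0001,1],[0,0,0,0.008,0,-0.0002,1],[0,0,0,0.012,0,-0.0003,1],[0,0,0,0.016,0,-0.0004,1],[0,0,0,0.02,0,-0.0005,1],[0,0,0,0.023,0,-0.0006,1],[0,0,0,0.023,0,-0.0006,1]]])

```text
t: 19.92
tool_pos: [0.5568, 0.0711, 0.0268]
orientation: [3.141, 0.026, -0.15]
contact_force: [0.8, 1.1, -4.7]
opening: 0.015
```

```bash
python3 - <<'E'
from tgt import *
import pickle
q,o,qt=pickle.load(open('pit.pkl','rb')); R_tp=R.from_quat(qt)
p,Rg=tool_target(q,.027,.04,(o,R_tp)); row(p,Rg)
w=snap('wrist','w15')
E
```

```text
t 19.93 at [0.5568 0.0711 0.0268] [ 3.1414  0.0259 -0.1502] target [0.5563 0.0716 0.0269] [ 3.1415  0.025  -0.1496] 
 row [0.0, 0.001, -0.001] [-0.0006, -0.0004, -0.0001] F [ 0.8312  1.1208 -4.7253]
```

View pics/w15.png

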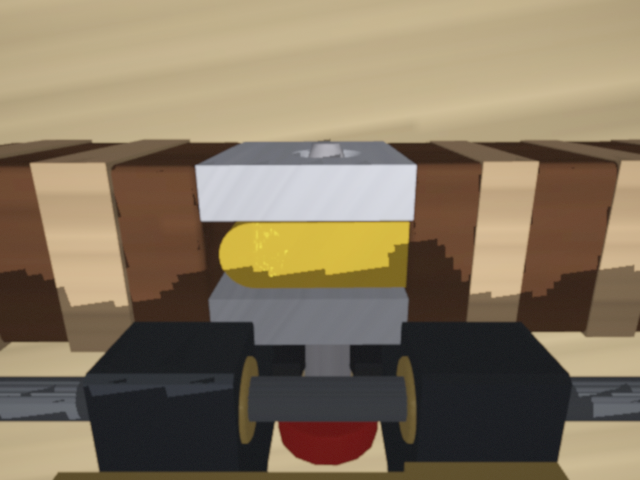

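Call:
drive_tool(steps=[[[0,0,0,0,0,0,0.8],[0,0,0,0,0,0,0.5],[0,0,0,0,0,0,0.45],[0,0,0,0,0,0,0.45],[0,0,0,0,0,0,0.45]]])

```text
t: 20.6
tool_pos: [0.5567, 0.0712, 0.0271]
orientation: [3.142, 0.026, -0.15]
contact_force: [-0.1, 0.4, -0.5]
opening: 0.0488
```

Call:
drive_tool(steps=[[[0,0,0,0,0,-0.03,0.45],[0,0.01,0,0,0,-0.07,0.45],[0,0.026,0,-0.01,0,-0.09,0.6],[0,0.026,0,-0.04,0,-0.09,1],[0,0.026,0,-0.065,0,-0.09,1],[0,0.026,0,-0.065,0,-0.09,1],[0,0.026,0,-0.065,0,-0.09,1]]])

```text
t: 21.48
tool_pos: [0.4956, 0.0805, 0.119]
orientation: [-3.141, -0.001, -0.15]
contact_force: [-0.3, 0.6, -0.7]
opening: 0.0011
```

```bash
python3 - <<'E'
from tgt import *
import pickle
q,o,qt=pickle.load(open('pit.pkl','rb'))
Rf=R.from_euler("xyz",[0,0,q[2]]); P=np.array([q[0],q[1],0])+Rf.apply([-.098,0,.026])
row(P,R.from_euler("xyz",[np.pi,0,q[2]]))
st=read_state(); print("tcp in fork",Rf.inv().apply(st["tool_pos"]-[q[0],q[1],0]),st["opening"])
w=snap('wrist','w16'); s=snap('side','s16'); crop(s,265,190,100,75,8,'s16c')
E
```

```text
t 21.48 at [0.4956 0.0805 0.119 ] [-3.1415 -0.0014 -0.1501] target [0.4971 0.0795 0.026 ] [ 3.1416  0.     -0.1466] 
 row [-0.0, -0.001, -0.003] [0.0015, 0.0008, 0.093] F [-0.2686  0.6164 -0.7273]
tcp in fork [-0.0996  0.0008  0.119 ] 0.001091232391976492
```

View pics/w16.png

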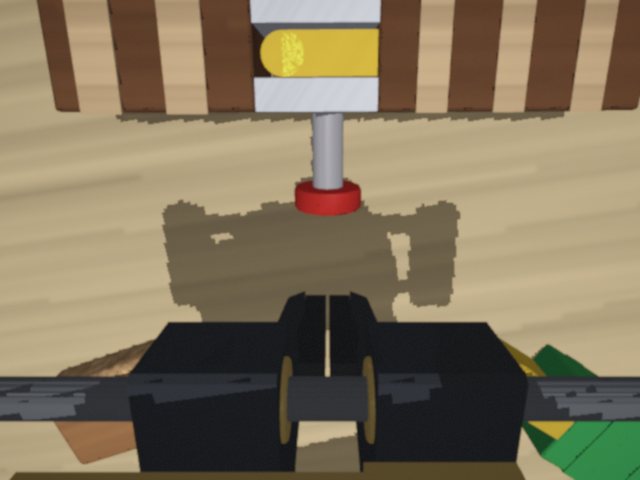

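View pics/s16c.png

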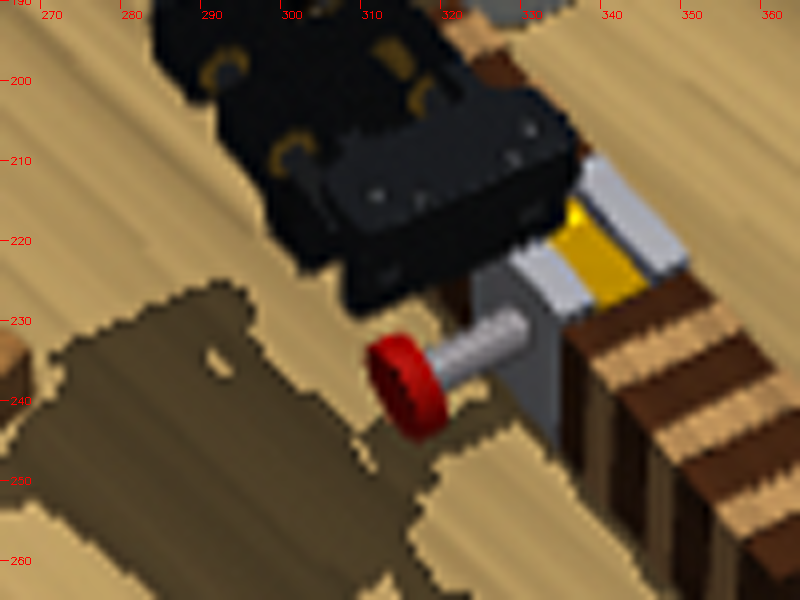

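Call:
drive_tool(steps=[[[0,0,0,-0.002,0.0008,0.03,1],[0,0,-0.003,-0.002,0.0008,0.06,1],[0,0,-0.003,-0.002,0.0008,0.085,1],[0,0,-0.003,-0.002,0.0008,0.093,1],[0,0,-0.003,-0.002,0.0008,0.093,1]]])

```text
t: 22.2
tool_pos: [0.4928, 0.0799, 0.0253]
orientation: [3.141, 0.001, -0.147]
contact_force: [0.6, 0.1, 0.6]
opening: 0.0007
```

```bash
python3 - <<'E'
from tgt import *
import pickle
q,o,qt=pickle.load(open('pit.pkl','rb'))
Rf=R.from_euler("xyz",[0,0,q[2]])
st=read_state(); print("tcp in fork",Rf.inv().apply(st["tool_pos"]-[q[0],q[1],0]),st["opening"])
w=snap('wrist','w17'); s=snap('side','s17'); crop(s,265,190,100,75,8,'s17c')
E
```

```text
tcp in fork [-0.1023 -0.0002  0.0253] 0.000706617016544505
```

View pics/w17.png

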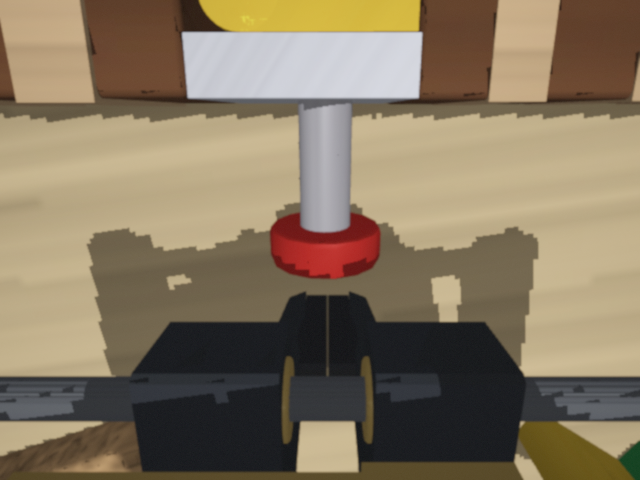

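View pics/s17c.png

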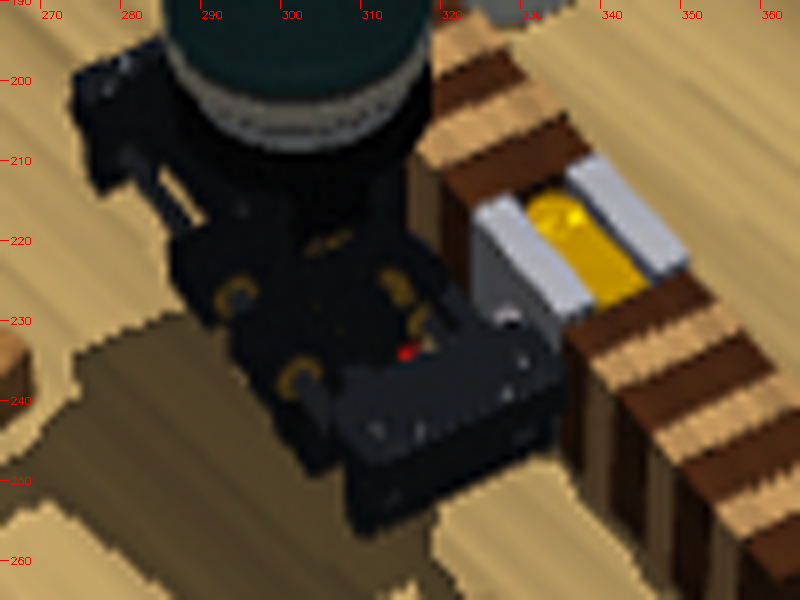

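Call:
drive_tool(steps=[[[0,0,0,0.006,0,0,1],[0,0,0,0.011,0,0,1],[0,0,0,0.015,0,0,1],[0,0,0,0.019,0,0,1],[0,0,0,0.023,0,0,1],[0,0,0,0.027,0,0,1],[0,0,0,0.031,0,0,1],[0,0,0,0.035,0,0,1]]])

```text
t: 23.3
tool_pos: [0.5276, 0.0749, 0.0256]
orientation: [3.141, -0.0, -0.147]
contact_force: [0.0, 0.2, 0.1]
opening: 0.0009
```

```bash
python3 - <<'E'
from tgt import *
import pickle
q,o,qt=pickle.load(open('pit.pkl','rb'))
Rf=R.from_euler("xyz",[0,0,q[2]])
st=read_state(); print("tcp in fork",Rf.inv().apply(st["tool_pos"]-[q[0],q[1],0]),st["opening"])
w=snap('wrist','w18')
E
```

```text
tcp in fork [-0.0672 -0.0001  0.0256] 0.0009155397792417303
```

View pics/w18.png

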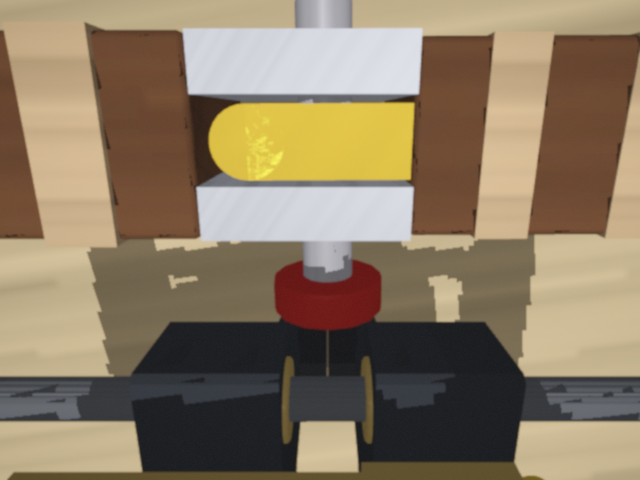

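Call:
drive_tool(steps=[[[0,0,0,0.004,0,0,1],[0,0,0,0.008,0,0,1],[0,0,0,0.012,0,0,1],[0,0,0,0.015,0,0,1],[0,0,0,0.017,0,0,1],[0,0,0,0.018,0,0,1],[0,0,0,0.018,0,0,1]]])

```text
t: 24.22
tool_pos: [0.5452, 0.0722, 0.0257]
orientation: [3.141, -0.0, -0.147]
contact_force: [-0.4, -0.1, 0.9]
opening: 0.0002
```

```bash
python3 - <<'E'
from tgt import *
import pickle
q,o,qt=pickle.load(open('pit.pkl','rb'))
Rf=R.from_euler("xyz",[0,0,q[2]])
st=read_state(); print("tcp in fork",Rf.inv().apply(st["tool_pos"]-[q[0],q[1],0]),st["contact_force"])
w=snap('wrist','w19')
E
```

```text
tcp in fork [-0.0494 -0.0002  0.0257] [-0.3531 -0.094   0.916 ]
```

View pics/w19.png

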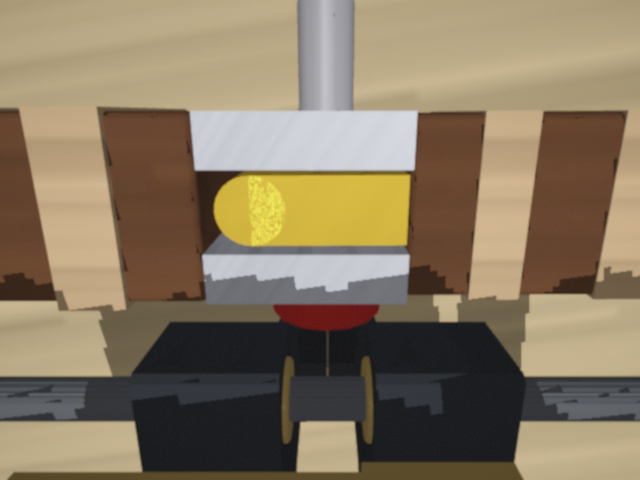

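Call:
drive_tool(steps=[[[0,0,0,0.001,0,0,1],[0,0,0,0.002,0,0,1],[0,0,0,0.003,0,0,1],[0,0,0,0.003,0,0,1]]])

```text
t: 24.78
tool_pos: [0.5464, 0.0719, 0.0252]
orientation: [3.141, 0.003, -0.147]
contact_force: [-5.4, 1.9, 2.3]
opening: 0.0004
```

Call:
drive_tool(steps=[[[0,0,0,0.001,0,0,1],[0,0,0,0.002,0,0,1],[0,0,0,0.003,0,0,1],[0,0,0,0.003,0,0,1]]])

```text
t: 25.28
tool_pos: [0.5463, 0.0718, 0.0244]
orientation: [3.14, 0.009, -0.147]
contact_force: [-10.6, 2.8, 6.0]
opening: -0.0001
```

```bash
python3 - <<'E'
from tgt import *
import pickle
q,o,qt=pickle.load(open('pit.pkl','rb'))
Rf=R.from_euler("xyz",[0,0,q[2]])
st=read_state(); print("tcp in fork",Rf.inv().apply(st["tool_pos"]-[q[0],q[1],0]),st["contact_force"])
w=snap('wrist','w20'); crop(w,180,80,260,200,3,'w20c')
E
```

```text
tcp in fork [-0.0482 -0.0004  0.0244] [-10.6049   2.7664   6.0324]
```

View pics/w20c.png

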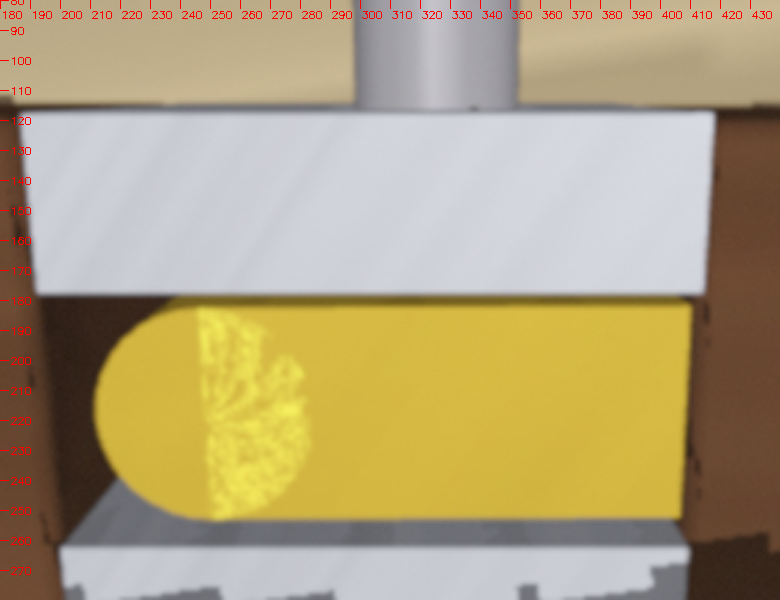

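Call:
drive_tool(steps=[[[0,0,0,-0.006,0,0,1],[0,0,0,-0.02,0,0,1],[0,0,0,-0.05,0,0,1],[0,0,0,-0.075,0,-0.02,1],[0,0,0,-0.08,0,-0.06,1],[0,0,0,-0.08,0,-0.09,1],[0,0,0,-0.08,0,-0.09,1],[0,0,0,-0.08,0,-0.09,1]]])

```text
t: 26.32
tool_pos: [0.4712, 0.083, 0.115]
orientation: [3.141, 0.0, -0.147]
contact_force: [-0.0, 0.2, -0.7]
opening: 0.0005
```

```bash
python3 - <<'E'
from tgt import *
import pickle
st=read_state(); print(st["t"],st["tool_pos"],st["contact_force"])
w=snap('wrist','w21'); s=snap('side','s21'); t=snap('top','t21'); pickle.dump((w,s,t),open('s21.pkl','wb'))
crop(s,295,180,100,75,8,'s21c'); crop(w,220,0,200,130,4,'w21c')
E
```

```text
26.325 [0.4712 0.083  0.115 ] [-0.0333  0.1885 -0.6821]
```

View pics/s21c.png

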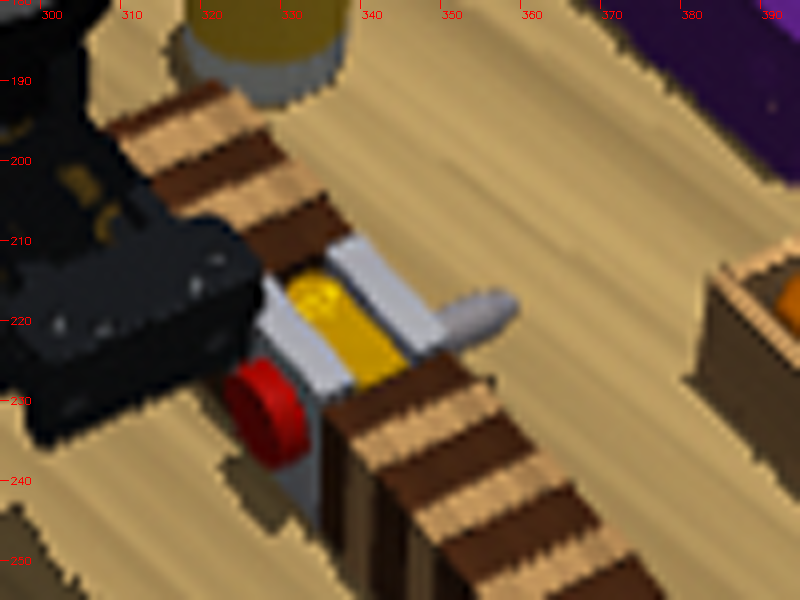

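View pics/w21.png

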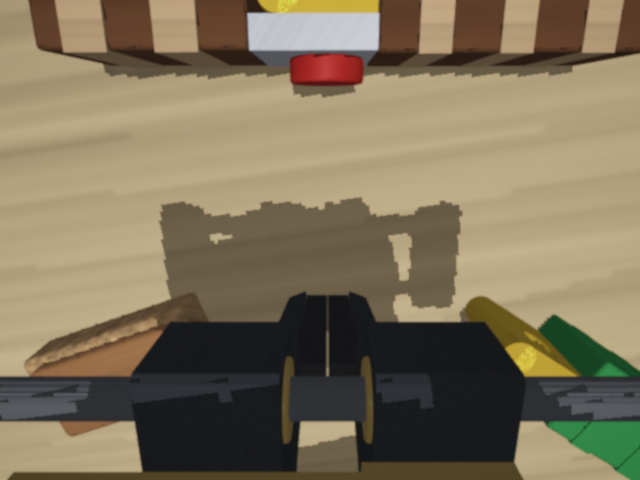

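View pics/w21c.png

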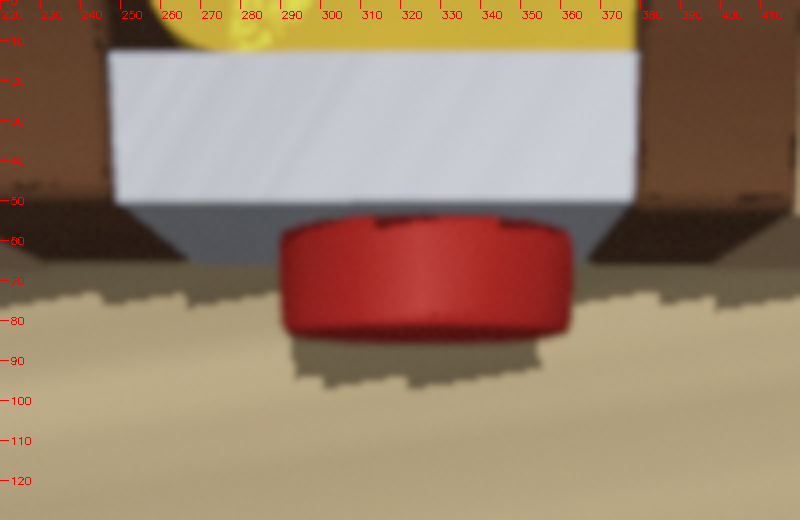

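Call:
drive_tool(steps=[[[0,0,0,0.0,0,-0.03,1],[0,0,0,0.03,0.02,-0.05,1],[0,0,0,0.07,0.04,-0.06,1],[0,0,0,0.07,0.04,-0.06,1],[0,0,0,0.07,0.04,-0.06,1]]])

```text
t: 27.1
tool_pos: [0.534, 0.0333, 0.174]
orientation: [3.141, 0.004, -0.148]
contact_force: [-0.5, -0.6, -0.3]
opening: 0.0005
```

```bash
python3 - <<'E'
from tgt import *
import pickle
st=read_state(); print(st["t"],st["tool_pos"],st["contact_force"])
w=snap('wrist','w22'); pickle.dump(w,open('s22.pkl','wb'))
E
```

```text
27.1 [0.534  0.0333 0.174 ] [-0.4769 -0.5886 -0.2527]
```

View pics/w22.png

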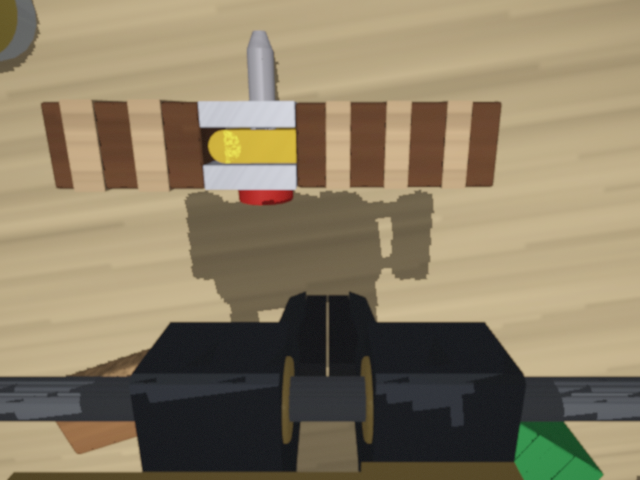

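```bash
python3 - <<'E'
from tgt import *
import pickle
w=pickle.load(open('s22.pkl','rb'))
crop(w,185,20,130,95,6,'w22x'); crop(w,185,90,130,120,6,'w22a'); crop(w,285,90,225,110,3,'w22b')
E
```

```text
(no output)
```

View pics/w22a.png

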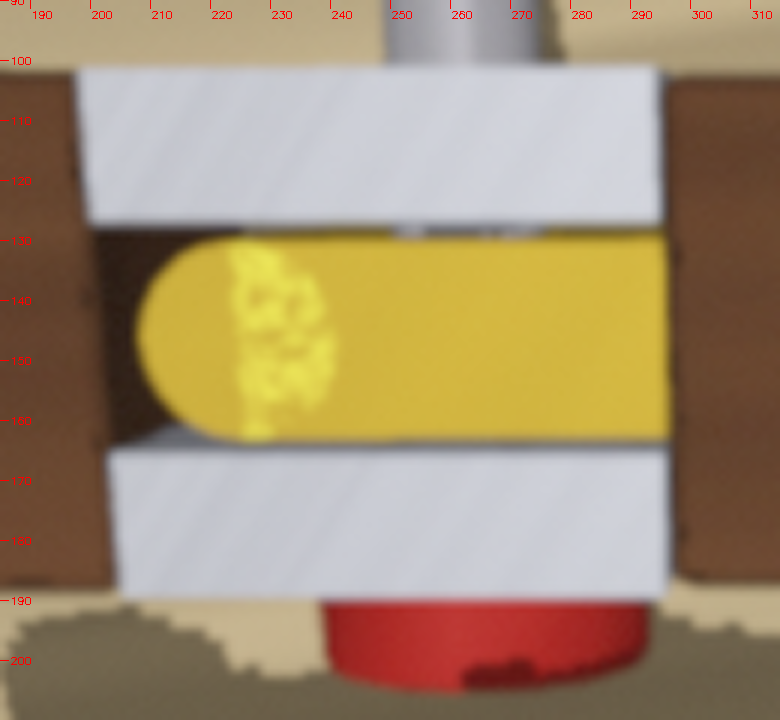

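View pics/w22b.png

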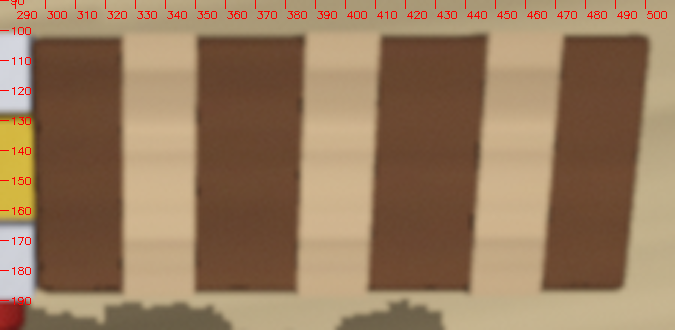

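```bash
python3 - <<'E'
from tgt import *
import pickle
w=pickle.load(open('s22.pkl','rb')); w21,s21,t21=pickle.load(open('s21.pkl','rb'))
P=[(25,32,198.0,101.3),(25,-22,294.7,101.3),(11,32,200.0,127.3),(11,-22,295.5,127.2),(-11,32,203,164.8),(-11,-22,296.2,165),(-25,32,205,189.5),(-25,-22,296.3,189.7)]
L=np.array([[a,b,65] for a,b,_,_ in P])/1000; px=np.array([[u,v] for _,_,u,v in P])-.4
q,r=fit([(w,L,px)],[.594,.065,-.147]); print(q,r.round(1).tolist())
Rf=R.from_euler("xyz",[0,0,q[2]]); f=lambda s,u,v,z:(Rf.inv().apply(onz(s,u,v,z)-[q[0],q[1],0])*1000).round(1)
print("head back",[f(w,262.5,204.8,z) for z in (.0565,.0575,.058)])
print("tip",[f(w,260,30.8,z) for z in (.039,.042,.044)])
print("fence end -140?",f(w,500.5,102,.06),f(w,492.5,186.5,.06), "shoulder",f(w,297,187,.06))
# w21 : head
P=[(-11,32,246.9,12.8),(-11,-22,379.3,12.8),(-25,32,249,50.6),(-25,-22,378.5,50.6)]
L=np.array([[a,b,65] for a,b,_,_ in P])/1000; px=np.array([[u,v] for _,_,u,v in P])-.4
q,r=fit([(w21,L,px)],[.594,.065,-.147]); print(q,r.round(1).tolist()); Rf=R.from_euler("xyz",[0,0,q[2]])
print("head front top",f(w21,326,53.3,.057),"back top",f(w21,326,81,.057), "bottom rear", f(w21,326,85,.05))
E
```

```text
[ 0.5941  0.0651 -0.1504] [[0.4, -0.2], [-0.4, 0.0], [0.5, -0.5], [-0.7, -0.2], [0.6, 0.8], [-0.6, 0.7], [0.5, -0.3], [-0.3, -0.3]]
head back [array([-36.5,  -0.5,  56.5]), array([-36.3,  -0.7,  57.5]), array([-36.1,  -0.8,  58. ])]
tip [array([65.1, -0.8, 39. ]), array([64.6, -1.2, 42. ]), array([64.3, -1.5, 44. ])]
fence end -140? [  24.7 -140.3   60. ] [ -24.1 -141.2   60. ] shoulder [-24.7 -22.5  60. ]
[ 0.594   0.0651 -0.1477] [[0.6, 0.4], [-0.2, 0.3], [0.2, -0.4], [-0.6, -0.5]]
head front top [-25.4  -0.4  57. ] back top [-36.8  -0.3  57. ] bottom rear [-38.1  -0.3  50. ]
```

View pics/w22x.png

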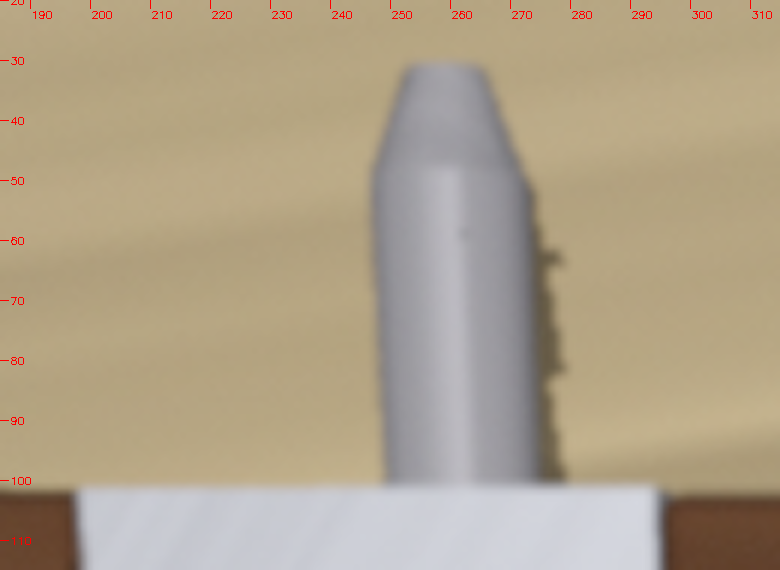

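```bash
python3 - <<'E'
from h import *
import pickle
d=pickle.load(open('s0.pkl','rb'))
for n in ("top","side"):
    im=snap(n,n+"_end")["pixels"]; df=cv2.absdiff(im,d[n]["pixels"]).max(2)
    B={"top":{"box":(342,85,405,162),"clamp":(415,112,505,170),"glue":(222,122,265,175),"sander":(220,262,282,308),"fork":(262,172,305,212)},"side":{"box":(382,192,458,252),"clamp":(430,248,502,318),"glue":(312,138,342,192),"sander":(222,212,272,252)}}[n]
    for k,(a,b,c,e) in B.items(): print(n,k,(df[b:e,a:c]>40).mean().round(3))
E
```

```text
top box 0.472
top clamp 0.0
top glue 0.0
top sander 0.16
top fork 0.428
side box 0.0
side clamp 0.0
side glue 0.944
side sander 0.0
```

View pics/side_end.png

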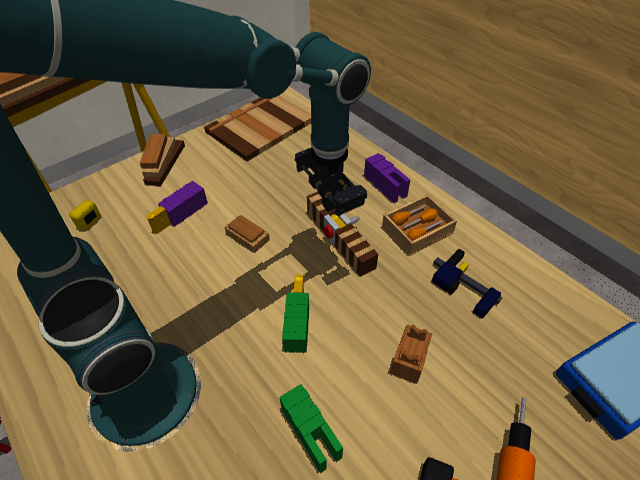

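Each bystander is unchanged in at least one camera; the larger differences are where the arm or its shadow covers them. The robot is touching nothing, so I'm handing in.

```bash
python3 -c "
from cell import finish_job, read_state
print(read_state()['t'], finish_job())"
```

```text
the job is handed in; nothing more can be done
27.25 None
```

The fence is assembled and the job was handed in at about 27 s, with the arm clear of everything; no verdict was reported.

**What I did:** I carried the striped half around to the fork and slid its tongue in until it butted, pushing to about 15 N. Then I took the pin from the rack, put it through both cheeks and the tongue, and pushed its head home with the closed fingers to about 11 N.

**Last checks (wrist camera, fork frame):**

| Check | Measured | Expected |
|---|---|---|
| Head underside | x ≈ -25.4 mm | -25 mm |
| Head back | x ≈ -36.5 mm | -37 mm |
| Pin tip | x ≈ 65 mm | 65 mm |
| Shoulder | y ≈ -22.5 mm | -22 mm |
| Far end of the loose half | y ≈ -140 to -141 mm | -142 mm |

- **Fence:** it looks straight, with no visible gap. The far-end reading is 1–2 mm off, within the camera calibration of about 2 mm.
- **Grip on the pin:** the pin sat a few millimetres low and about 1.5° tilted in the grip, because I started lifting before the fingers had fully closed. I measured this and corrected for it before inserting.
- **Bystanders:** the gouge box, clamp, glue bottle and sanding block each matched their starting picture in at least one camera. The gouge box and sanding block differed in the top view, and the glue bottle in the side view. I put these down to the arm or its shadow, and only viewed the side picture to confirm it.

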